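Pack a tofu order from the catch-locked cupboard

TASK

Pack the order: put every soy-sauce bottle from the cupboard's door rack and every white tofu tub from the table into the carton, each standing upright. The cupboard door only opens a hand's gap until its spring catch, on the inside near the top, is pressed down through that gap while the door is pulled on; swing it wide open to get at the rack, and leave it fully shut again at the end. When everything is in, close the carton with the two short flaps first and then the two long flaps over them, all folded flat; leave the bowl, the cup and the jar on the table where they are.

Things in the scene. Friction and masses are not known exactly. Their poses are not given: they have to be found in the camera images.
- carton_floor (a point): centre of the inside floor of the fixed carton, 4 mm above the table; x, y are the carton's axes, -x roughly towards the robot. Brown cardboard, 150 (x) x 220 (y) x 104 mm high, walls 4 mm. A cross 3 mm thick, 50 mm high, makes four cells of 69 (x) x 104 (y) mm, centred 36 and 54 mm off the middle; one thing fits in each, a tub with its 56 mm side along x. Flaps start leaning outward.
- short_left (a joint): hinged flap of the carton on its +y (short) wall, 3 mm thick cardboard; the joint reads 0 when folded flat over the opening and grows as it opens: about 1.57 upright, more when leaning outward (at most 2.3). It starts at 1.85 to 2.2, stays wherever it is left (light friction), and reaches 73 mm from its hinge. Fold before the long ones.
- short_right (a joint): hinged flap of the carton on its -y (short) wall, 3 mm thick cardboard; the joint reads 0 when folded flat over the opening and grows as it opens: about 1.57 upright, more when leaning outward (at most 2.3). It starts at 1.85 to 2.2, stays wherever it is left (light friction), and reaches 73 mm from its hinge. Fold before the long ones.
- long_near (a joint): hinged flap of the carton on its -x (long) wall, 3 mm thick cardboard; the joint reads 0 when folded flat over the opening and grows as it opens: about 1.57 upright, more when leaning outward (at most 2.3). It starts at 1.85 to 2.2, stays wherever it is left (light friction), and reaches 73 mm from its hinge. Fold after both short ones.
- long_far (a joint): hinged flap of the carton on its +x (long) wall, 3 mm thick cardboard; the joint reads 0 when folded flat over the opening and grows as it opens: about 1.57 upright, more when leaning outward (at most 2.3). It starts at 1.85 to 2.2, stays wherever it is left (light friction), and reaches 73 mm from its hinge. Fold after both short ones.
- short_left_hinge (a point): middle of the hinge line of flap short_left, 106 mm above the table (flap 146 mm wide, hinge line along the carton's x)
- short_right_hinge (a point): the same for flap short_right
- long_near_hinge (a point): middle of the hinge line of flap long_near, 110 mm above the table (flap 214 mm wide, hinge line along the carton's y)
- long_far_hinge (a point): the same for flap long_far
- door (a joint): the cupboard's door, 0 shut, grows as it opens towards the robot, up to 1.75; seen from above it turns clockwise about a vertical hinge on its left (+y) side. The spring catch stops it at about 0.31. It stays where it is left (friction about 0.12 N m). The cupboard is fixed, white, 180 deep x 250 wide x 210 mm high; the wooden door is 14 mm thick, 242 wide, its top 195 mm above the table.
- door_hinge (a point): on the hinge axis, in the plane of the door's inner face, level with the door's top (195 mm). The frame turns with the door: -y runs along the door from the hinge to the free edge (246 mm away), +x is the normal of the inner face (into the cupboard when shut); the outer face lies at x = -14 mm.
- door_handle (a point): grip point on the door's handle: an upright round steel bar 10 mm thick, standing 35 mm off the outer face, 212 mm from the hinge; its top is 188 mm above the table and this point 165 mm
- catch_top (a point): top of the grey catch arm at the place to press, 180 mm above the table when up, 190 mm from the hinge and 27 mm in from the door's inner face. The arm is a bar 24 mm wide, fixed to the door's inside and reaching 80 mm inward; its hook catches behind the cupboard's top front rail (lower edge 185 mm above the table). With the door drawn to the stop the gap between door and rail is about 55 mm here. Frame turns with the door as at door_hinge.
- catch (a joint): how far the catch arm is pressed down, m: 0 up, 0.022 fully down; spring 3 N rising to about 6 N. The hook clears the rail when pressed 0.016, and must be held down until the door is past about 0.55; it springs back when let go. Shutting the door needs no press: the hook's sloped end rides under the rail by itself (push about 10 N), and the door is home at 0.
- bottle1_mid (a point): a soy-sauce bottle, amber glass, 95 mm high, body 44 mm wide and 50 mm high, then a neck and black cap 26 mm wide from 60 mm up to the top; 0.07 to 0.14 kg. The point is half-way up its axis (47.5 mm above its foot), z along the axis. It stands in a bay of the white rack on the door's inner side, foot 85 mm above the table with the rack's guard 26 mm high, and swings out with the door. None if there is no such bottle this time.
- bottle2_mid (a point): a soy-sauce bottle, amber glass, 95 mm high, body 44 mm wide and 50 mm high, then a neck and black cap 26 mm wide from 60 mm up to the top; 0.07 to 0.14 kg. The point is half-way up its axis (47.5 mm above its foot), z along the axis. It stands in a bay of the white rack on the door's inner side, foot 85 mm above the table with the rack's guard 26 mm high, and swings out with the door. None if there is no such bottle this time.
- tub1_mid (a point): a sealed white tofu tub, an upright block 48 (its x) x 56 (its y) x 75 mm high, 0.15 to 0.3 kg, standing on the table. The point is its centre. None if there is no such tub this time.
- tub2_mid (a point): a sealed white tofu tub, an upright block 48 (its x) x 56 (its y) x 75 mm high, 0.15 to 0.3 kg, standing on the table. The point is its centre. None if there is no such tub this time.
- bowl: white bowl, 110 mm wide, 50 high, not part of the job
- cup: steel cup, 72 mm wide, 75 high, not part of the job
- jar: jar, 68 mm wide, 90 high, not part of the job

How it is judged:
By the outcome, as a careful person would: the job done as asked, in the order asked, and still so for the second after the job is handed in, with the robot touching nothing.
Of bottle1, bottle2, tub1, tub2 only 3 to 4 are there at a start; the rules pass over those that are not, and their reading is None.
At some moment in a run one of tub1, tub2 may be knocked a few centimetres aside while the robot is not near it.
It also fails if it takes over 210 s, if anything falls off the work surface, if the arm or the gripper's body presses on something with over 40 N, if the wrist force passes 120 N, or if a joint passes its speed limit or range.

ROBOT

A 7-joint arm with a two-finger parallel gripper is mounted at the origin on the work surface. World frame = base frame: x ahead of the robot, y to its left, z up, the work surface at z = 0. Lengths are in m, angles in degrees, forces in N, time in s.
With the tool pointing down it reaches from about 0.425 to 0.875 m from the base axis. Payload 9.9 kg.
Tool frame: the origin (TCP) lies midway between the tips of the shut fingers; the grasp point (between the pads) lies 19 mm behind it; z points along the fingers, y is the direction in which the jaws open and shut (so a half turn about z gives the same grasp; the last joint's range is limited). The gripper opens to 85 mm and grips with 20 to 120 N. Pads are 22 mm wide; open, the fingers measure 114 mm over their backs; the gripper's body (76 mm by 85 mm) begins 54 mm behind the grasp point. The pads swing forward as they close: fully open they stand 13 mm farther back than shut.
Start: joints at [-69.374, 32.985, 1.427, 82.34, -0.859, 64.687, -3.237], TCP at [0.29, 0.61, 0.231] pointing down, gripper open.
Joint ranges: [-157.87, 157.87], [-19.46, 123.44], [-87.15, 90], [11.01, 140.99], [-62.26, 242.26], [9.8, 113.94], [-161.44, 161.44]. Speed limits (degrees/s): [127.2, 127.2, 172.46, 172.46, 180, 180, 180].

INTERFACE

Orientations are given as a 3x3 rotation matrix whose columns are the frame's x, y, z axes.
In Python, from cell import ctrl gives the robot as it stands.
- The arm moves only by the shell command python3 -m inch 'ROWS' [OPENING]. ROWS is JSON, a list of rows, each a list of 4 numbers: the shift along the world's x, y, z in m, then the turn about the world's z in rad. In form: [[dx, dy, dz, yaw], ...]. A call has exactly 8 rows; each row shifts and turns the commanded pose from where the row before left it; what a row does not reach is not made up. A row lasts 1/10 s, in which the tool goes at most 50 mm and 8.59 degrees, less where a joint would pass 70% of its speed; a pose out of reach is approached as far as the arm can. A call with a gripper value outside its range is refused whole. OPENING is the closure in counts, from 0 (fully open) to 255 (shut), set as the call begins (- or left out, the last holds). The fingers move at their own pace and stop on an object; the grip force is fixed at half the most. Time passes only in rows, so rows that do not move let the fingers close, or fill a call up. It gives the time, the measured TCP pose, the force and the opening at its end, in the units of the state.
- ctrl.state(): the state, without advancing time (a new reading comes with each control period).
- ctrl.read_camera(name): name is "scene" or "top" or "wrist"; returns (picture, depth): 420x560x3 uint8, red, green, blue; 420x560 float32, m along the optical axis (not along the pixel's ray), 0 where there is no reading.
- ctrl.camera_info(name): a dict with "K" (3x3 intrinsics, pixels), "T" (4x4, takes a point from camera to world coordinates). Camera axes: x right, y down, z forward; pixel columns grow to the right and rows downward; lengths in m; the calibration is good to about 2 mm. A picture is of the moment at which its call begins: read the wrist's pose just before it. camera_info takes no time and is no camera call; for the wrist camera it gives the pose at the moment of the call.
- ctrl.close_job(): hands the job in, once; it reports no verdict.
Trained networks look in the newest picture that a camera, given by its name, has taken for a name from the list of things; names that differ only in an ending like _2 or _b are one class to them, and where a whole thing is asked for, a point or a joint stands for the part that bears it (a point fixed in the world has none). Each returns a list of dicts, best first, with "score" (0 to 1); they miss things now and then, are a little off and sometimes report something else, mostly with a low value. They report only what shows in the picture. A call takes as long as a camera call.
- ctrl.masks_of(camera, label): "region" (420x560 bool, what is visible of it) and "position" ([column, row] in pixels, amid what is visible of it).
- ctrl.mark_of(camera, label): "position" ([column, row] in pixels: a listed point, or the origin of a listed thing).
The state is a dict: "t": time; "joints": joint angles; "dq": joint speeds; "tau": joint torques, N m; "tcp_pos": TCP position; "orientation": TCP orientation; "force": force on the tool from outside, world axes, zero at the start; "moment": the same for the moment, N m; "gripper_width": finger opening in m.
Only numpy, scipy, OpenCV 4.12 (cv2) and the standard library are available. Lean on these libraries where they do the work, as an engineer would, in place of code of your own. Each camera call takes 0.05 s, during which the arm holds its last target.

## Working session

There is one attempt and no reset: what is moved stays moved. The work goes in short steps, Python scripts to look and compute and a shell command to move; the robot and the scene stay as the last step left them, time stands still between calls to the robot, and variables do not carry over. Pictures are saved under pics/ and viewed, and the job is handed in when it is done.

```bash
ls -la; mkdir -p pics; python3 - <<'E'
from cell import ctrl
import cv2
s=ctrl.state(); print({k:(v.tolist() if hasattr(v,'tolist') else v) for k,v in s.items()})
for n in ['scene','top','wrist']:
    im,d=ctrl.read_camera(n); cv2.imwrite(f'pics/{n}0.png',im[:,:,::-1])
    ci=ctrl.camera_info(n); print(n,ci['K'],ci['T'])
E
```

```text
total 12
drwxr-xr-x  3 agent agent 4096 Dec  6 23:49 .
drwxr-xr-x 23 root  root  4096 Dec  6 23:49 ..
drwxr-xr-x  2 agent agent 4096 Dec  6 23:49 pics
{'t': 0.0, 'joints': [-69.37207496545857, 33.03025828906579, 1.4228446147067753, 82.38591259411406, -0.8572145701258304, 64.68704045611355, -3.237631882321686], 'dq': [-0.007170577218707628, 0.07973024380556193, 0.04366221908870017, 0.11608546646311453, -0.020175999065517546, 0.00714888647475366, -0.040122488580266145], 'tau': [-0.0005142372901900671, -76.57656669616699, 2.250525802373886, -28.597378134727478, 0.015288937138393521, 0.012733674666378647, -1.9608324350883777e-05], 'tcp_pos': [0.28965002517471733, 0.6091957760457075, 0.23047382284771079], 'orientation': [[-0.903138288642376, 0.42934937055571787, -0.0005912626566607007], [0.4293497630051839, 0.9031370414454811, -0.0015051167713683326], [-0.00011222973194611537, -0.0016131870666116971, -0.9999986925151328]], 'force': [-1.7586697880335476, 0.20986733937858235, 0.5442235733527508], 'moment': [0.02638458798240573, -0.02470364202056036, -0.07068943367590555], 'gripper_width': 0
[... 331 characters left out ...]
  0.          1.        ]]
top [[496.16451143   0.         285.02865628]
 [  0.         496.16451143 213.03058129]
 [  0.           0.           1.        ]] [[-0.00475385 -0.99812585  0.06100982  0.470015  ]
 [-0.99996731  0.00514396  0.00623873 -0.03341441]
 [-0.00654087 -0.06097817 -0.99811767  1.35930344]
 [ 0.          0.          0.          1.        ]]
wrist [[308.42428155   0.         272.37841875]
 [  0.         308.42428155 206.50650728]
 [  0.           0.           1.        ]] [[ 0.42952965  0.8663811   0.25473138  0.22539087]
 [ 0.90305122 -0.41156549 -0.12293229  0.63981304]
 [-0.00166757  0.28283855 -0.95916608  0.37281767]
 [ 0.          0.          0.          1.        ]]
```

View pics/scene0.png

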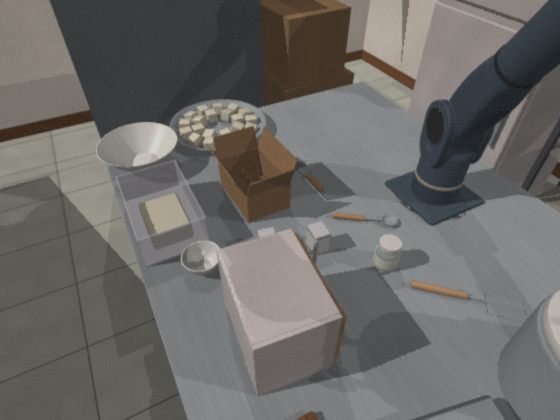

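View pics/top0.png

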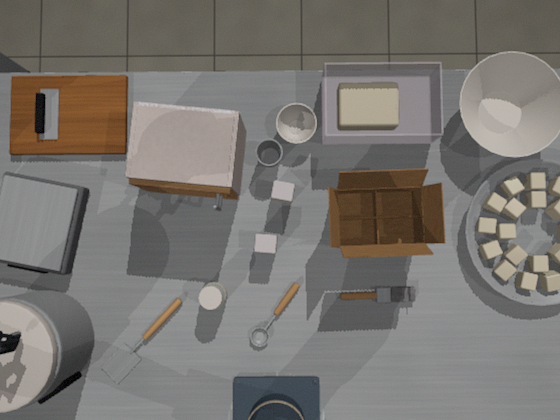

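View pics/wrist0.png

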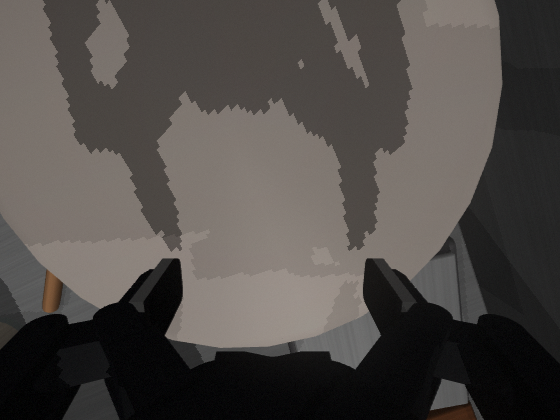

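```bash
cat > h.py <<'E'
from cell import ctrl
import numpy as np, cv2
def ray(cam,px,ci=None):
    ci=ci or ctrl.camera_info(cam); K=ci['K'];T=np.array(ci['T'])
    d=np.linalg.inv(K)@np.array([px[0],px[1],1.0]); return T[:3,3],T[:3,:3]@d
def at_z(cam,px,z,ci=None):
    o,d=ray(cam,px,ci); return o+d*(z-o[2])/d[2]
def tri(rays):
    A=np.zeros((3,3));b=np.zeros(3)
    for o,d in rays:
        d=d/np.linalg.norm(d);P=np.eye(3)-np.outer(d,d);A+=P;b+=P@o
    x=np.linalg.solve(A,b); return x,[np.linalg.norm(np.cross(x-o,d/np.linalg.norm(d))) for o,d in rays]
def cloud(cam,depth,ci=None):
    ci=ci or ctrl.camera_info(cam);K=ci['K'];T=np.array(ci['T'])
    v,u=np.mgrid[:depth.shape[0],:depth.shape[1]]
    p=np.stack([(u-K[0,2])/K[0,0]*depth,(v-K[1,2])/K[1,1]*depth,depth],-1)
    return p@T[:3,:3].T+T[:3,3]
def shot(cam,name):
    ci=ctrl.camera_info(cam)
    im,d=ctrl.read_camera(cam); cv2.imwrite(f'pics/{name}.png',im[:,:,::-1]); return im,d,ci
def st():
    s=ctrl.state();R=np.array(s['orientation']);print('t',round(s['t'],2),'tcp',np.round(s['tcp_pos'],4),'jawyaw',round(np.degrees(np.arctan2(R[1,1],R[0,1])),1),'F',np.round(s['force'],1),'w',round(s['gripper_width'],4),'q',np.round(s['joints'],0)); return s
E
python3 - <<'E'
from h import *
names={'carton_floor':.004,'short_left_hinge':.106,'short_right_hinge':.106,'long_near_hinge':.11,'long_far_hinge':.11,'door_hinge':.195,'door_handle':.165,'catch_top':.18,'bottle1_mid':.13,'tub1_mid':.0375,'bowl':.02,'cup':.03,'jar':.04}
for n,z in names.items():
    L={}
    for c in ['top','scene']:
        r=ctrl.mark_of(c,n); L[c]=r
        for q in r[:3]: print(n,c,round(q['score'],2),np.round(q['position'],1),np.round(at_z(c,q['position'],z),3))
    if L['top'] and L['scene']:
        print('   tri',*[np.round(v,4) for v in tri([ray(c,L[c][0]['position']) for c in L])])
st()
E
```

```text
carton_floor top 0.74 [372.4 215.9] [ 0.544 -0.264  0.004]
carton_floor scene 0.72 [252.3 196.1] [ 0.55  -0.258  0.004]
   tri [ 0.5454 -0.2657 -0.0041] [0.0013 0.0013]
short_left_hinge top 0.87 [341. 217.] [ 0.536 -0.167  0.106]
short_left_hinge scene 0.87 [265.2 188.6] [ 0.545 -0.165  0.106]
short_left_hinge scene 0.63 [270.6 159.3] [ 0.465 -0.289  0.106]
short_left_hinge scene 0.3 [241.1 153.5] [ 0.537 -0.363  0.106]
   tri [ 0.5391 -0.1694  0.0996] [0.0033 0.0033]
short_right_hinge scene 0.84 [238.5 152.5] [ 0.543 -0.373  0.106]
long_near_hinge scene 0.58 [273.7 163.8] [ 0.469 -0.258  0.11 ]
long_far_hinge top 0.62 [379.2 188.8] [ 0.606 -0.264  0.11 ]
long_far_hinge scene 0.67 [231.3 181. ] [ 0.623 -0.24   0.11 ]
   tri [ 0.6112 -0.2697  0.0835] [0.002 0.002]
door_hinge top 0.59 [126.5 176.4] [0.63  0.349 0.195]
door_hinge scene 0.65 [341.6 319.2] [0.627 0.345 0.195]
   tri [0.6294 0.347  0.1998] [0.0001 0.0001]
door_handle top 0.57 [214.8 204.8] [0.564 0.144 0.165]
door_handle scene 0.83 [315.9 247.3] [0.561 0.145 0.165]
   tri [0.5625 0.1445 0.1653] [0.0016 0.0016]
tub1_mid top 0.7 [281.2 193.3] [ 0.604 -0.015  0.038]
bowl top 0.88 [295.9 126.6] [ 0.788 -0.056  0.02 ]
bowl scene 0.9 [202.5 268.6] [ 0.801 -0.034  0.02 ]
bowl scene 0.42 [231.5 179.8] [ 0.585 -0.351  0.02 ]
   tri [ 0.796  -0.0567 -0.009 ] [0.0008 0.0008]
cup top 0.81 [267.9 159. ] [0.698 0.02  0.03 ]
cup scene 0.66 [277.1 163.4] [ 0.41  -0.349  0.03 ]
   tri [0.6234 0.019  0.3536] [0.0221 0.0221]
jar top 0.92 [213.6 293.8] [0.338 0.164 0.04 ]
jar scene 0.62 [383.7 262. ] [0.362 0.185 0.04 ]
   tri [0.3367 0.1678 0.0054] [0.0028 0.0028]
t 1.45 tcp [0.2898 0.6096 0.2313] jawyaw 64.6 F [-0.5  0.  -0.5] w 0.0856 q [-69.  33.   1.  82.  -1.  65.  -3.]
```

```bash
python3 -m inch '[[0.01,-0.03,0.02,0.05],[0.02,-0.04,0.0,0.05],[0.025,-0.04,0,0.05],[0.025,-0.04,0,0.05],[0.025,-0.04,0,0.05],[0.025,-0.04,0,0.05],[0.025,-0.04,0,0.05],[0.025,-0.04,0,0]]' 0
python3 - <<'E'
from h import *
st()
im,d,ci=shot('wrist','w1')
for n in ['door_handle','door_hinge','catch_top','jar']:
    for q in ctrl.mark_of('wrist',n)[:2]: print(n,round(q['score'],2),np.round(q['position'],1))
imt,dt,ct=shot('top','t1')
P=cloud('top',dt,ct)
def zat(u,v): print(u,v,np.round(P[v,u],3))
for u,v in [(170,110),(200,150),(140,180),(230,188),(283,190),(265,243),(297,123),(268,152),(212,297),(475,230),(465,200),(440,215),(335,215),(386,174),(386,252),(450,245),(380,140),(350,295),(395,295),(440,130),(375,215)]: zat(u,v)
E
```

```text
t: 2.25
tcp_pos: [0.4707, 0.2979, 0.2516]
orientation: [[-0.996, 0.092, 0.001], [0.092, 0.996, 0.0], [-0.0, 0.0, -1.0]]
force: [0.8, 0.8, -0.6]
gripper_width: 0.0854
t 2.25 tcp [0.4707 0.2979 0.2516] jawyaw 84.7 F [ 0.8  0.8 -0.6] w 0.0854 q [-37.  22.  -1.  99.   0.  59.  47.]
jar 0.79 [148.7  70.2]
170 110 [0.785 0.244 0.208]
200 150 [0.689 0.172 0.209]
140 180 [0.621 0.316 0.196]
230 188 [0.601 0.104 0.194]
283 190 [ 0.609 -0.02   0.071]
265 243 [0.471 0.027 0.08 ]
297 123 [ 0.802 -0.059  0.006]
268 152 [0.721 0.021 0.007]
212 297 [0.335 0.161 0.093]
475 230 [ 0.504 -0.539  0.013]
465 200 [ 0.586 -0.519 -0.001]
440 215 [ 0.536 -0.399  0.164]
335 215 [ 0.539 -0.149  0.137]
386 174 [ 0.637 -0.272  0.161]
386 252 [ 0.448 -0.269  0.159]
450 245 [ 0.463 -0.475 -0.   ]
380 140 [ 0.743 -0.278  0.055]
350 295 [ 0.331 -0.199  0.013]
395 295 [ 0.331 -0.318  0.02 ]
440 130 [ 0.758 -0.424  0.099]
375 215 [ 0.545 -0.266  0.029]
```

View pics/w1.png

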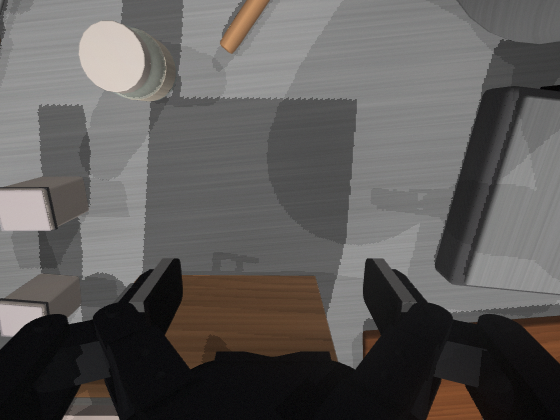

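```bash
python3 - <<'E'
from h import *
imt,dt,ct=shot('top','t2'); P=cloud('top',dt,ct)
X,Y,Z=P[...,0],P[...,1],P[...,2]
m=(Z>.15)&(Z<.195)&(abs(X-.565)<.03)&(abs(Y-.145)<.03)
print('handle pts',m.sum(),P[m].mean(0), P[m].min(0),P[m].max(0))
# door top: z .185-.2
m=(Z>.188)&(Z<.2015)&(X>.54)&(X<.66)&(Y>.08)&(Y<.37)
q=P[m]; print('door top',m.sum(),q.min(0),q.max(0))
for y in np.arange(.1,.36,.03):
    s=q[abs(q[:,1]-y)<.006]; 
    if len(s): print(round(y,2),np.round([s[:,0].min(),s[:,0].max()],4))
# cupboard top outline
m=((Z>.203)&(Z<.216)&(X>.5)&(Y>0)&(Y<.5)).astype(np.uint8)
pts=P[m>0][:,:2].astype(np.float32); r=cv2.minAreaRect(pts); print('cupboard',r, cv2.boxPoints(r))
# tubs
for c in [(.61,-.02),(.475,.027)]:
    m=(Z>.06)&(Z<.085)&(abs(X-c[0])<.05)&(abs(Y-c[1])<.05)
    print('tub',cv2.minAreaRect(P[m][:,:2].astype(np.float32)),P[m].mean(0))
# carton: rim z ~ .1-.112 
m=(Z>.098)&(Z<.113)&(X>.43)&(X<.66)&(Y>-.4)&(Y<-.13)
cv2.imwrite('pics/m.png',(m*255).astype(np.uint8)[150:280,300:470].repeat(4,0).repeat(4,1))
im=imt[150:280,300:470].repeat(4,0).repeat(4,1); cv2.imwrite('pics/cart.png',im[:,:,::-1])
im=imt[120:230,110:250].repeat(5,0).repeat(5,1); cv2.imwrite('pics/cup.png',im[:,:,::-1])
E
```

```text
handle pts 117 [0.5806133  0.13958325 0.17136942] [0.55192901 0.11531275 0.15053094] [0.59489304 0.17207997 0.19475616]
door top 683 [0.55202956 0.09239532 0.18800386] [0.65906763 0.34619735 0.20139931]
0.1 [0.5889 0.6465]
0.13 [0.5916 0.6052]
0.16 [0.594  0.6087]
0.19 [0.5968 0.6115]
0.22 [0.5996 0.6139]
0.25 [0.6024 0.6165]
0.28 [0.6063 0.6193]
0.31 [0.609 0.623]
0.34 [0.6116 0.6267]
cupboard ((0.7040359377861023, 0.21394473314285278), (0.25128230452537537, 0.18170200288295746), 84.32547760009766) [[0.6012071  0.09790237]
 [0.7820187  0.07993616]
 [0.8068648  0.3299871 ]
 [0.62605315 0.34795332]]
tub ((0.6065616607666016, -0.02006928250193596), (0.05623413622379303, 0.048542849719524384), 79.71725463867188) [ 0.60587034 -0.01997402  0.07524431]
tub ((0.46980616450309753, 0.025441356003284454), (0.05639180913567543, 0.0481770858168602), 85.3969955444336) [0.46958451 0.02524577 0.07519447]
```

View pics/cart.png

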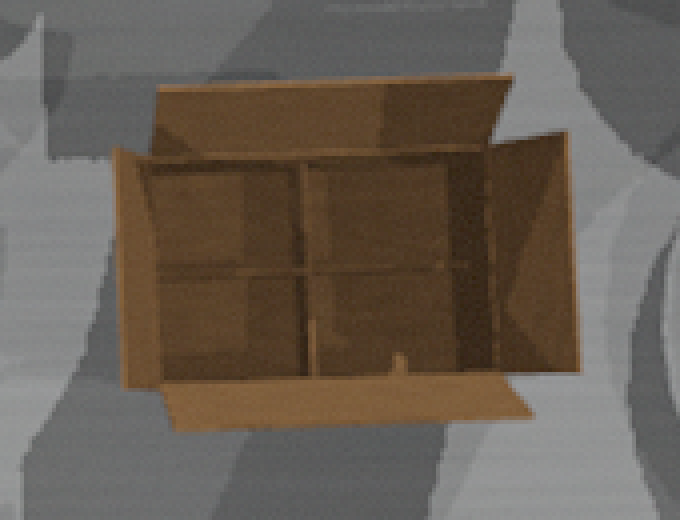

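View pics/cup.png

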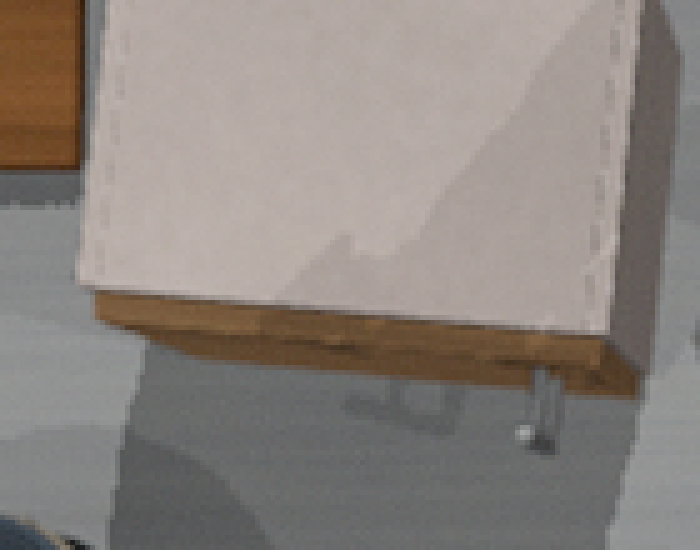

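```bash
python3 -m inch '[[0.022,-0.039,0,-0.008],[0.022,-0.039,0,0],[0.022,-0.039,0,0],[0.022,-0.039,0,0],[0.001,-0.001,-0.026,0],[0,0,-0.026,0],[0,0,-0.027,0],[0,0,-0.026,0]]' 0
python3 - <<'E'
from h import *
st()
im,d,ci=shot('wrist','w2');im,d,ci=shot('scene','s2')
imt,dt,ct=shot('top','t3')
im=imt[120:260,110:290].repeat(4,0).repeat(4,1); cv2.imwrite('pics/t3c.png',im[:,:,::-1])
E
```

```text
t: 3.4
tcp_pos: [0.5584, 0.1443, 0.1452]
orientation: [[-0.995, 0.099, -0.0], [0.099, 0.995, 0.001], [0.0, 0.001, -1.0]]
force: [-0.5, 0.2, 0.2]
gripper_width: 0.0853
t 3.4 tcp [0.5584 0.1443 0.1452] jawyaw 84.3 F [-0.5  0.2  0.2] w 0.0853 q [-20.  30.   1. 104.  -1.  46.  66.]
```

View pics/w2.png

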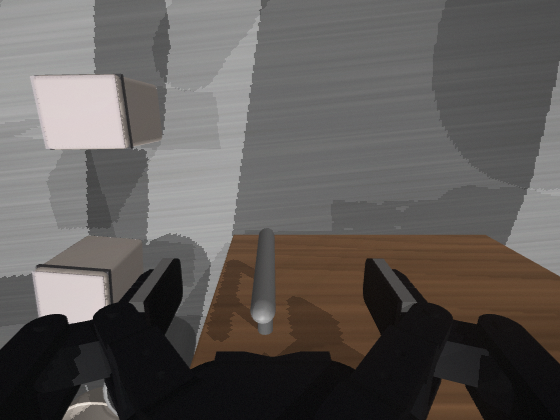

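View pics/t3c.png

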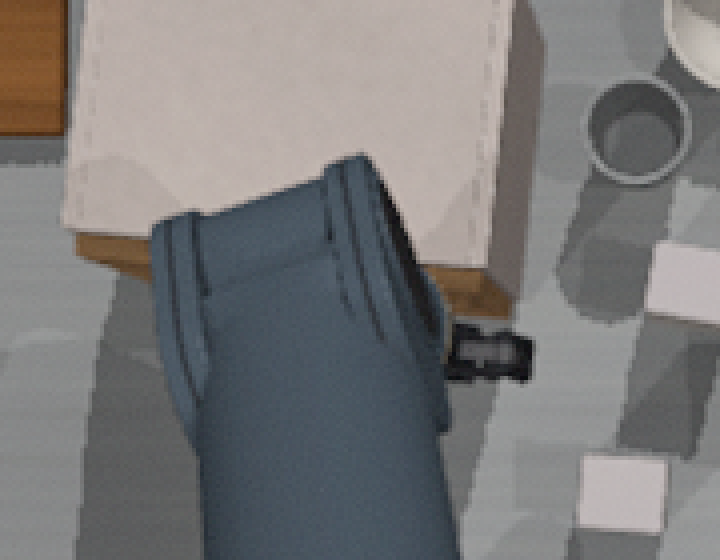

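```bash
python3 - <<'E'
from h import *
for n in ['door_handle']:
    r=ctrl.mark_of('wrist',n)
    for q in r[:2]: print(n,round(q['score'],2),np.round(q['position'],1),at_z('wrist',q['position'],.165))
print(at_z('wrist',(263,308),.188))
E
python3 -m inch '[[0,-0.004,0,0],[0,0,0,0],[0,0,0,0],[0,0,0,0],[0,0,0,0],[0,0,0,0],[0,0,0,0],[0,0,0,0]]' 255
```

```text
door_handle 0.6 [264.3 288.4] [0.56214994 0.13918624 0.165     ]
[0.55658938 0.13988046 0.188     ]
t: 4.4
tcp_pos: [0.5591, 0.1403, 0.1468]
orientation: [[-0.995, 0.1, 0.001], [0.1, 0.995, 0.002], [-0.001, 0.002, -1.0]]
force: [-0.0, 4.9, 3.9]
gripper_width: 0.0084
```

```bash
python3 -m inch '[[-0.0076,0.0028,0,-0.0375],[-0.0076,0.0028,0,-0.0375],[-0.0074,0.0034,0,-0.0375],[-0.0074,0.0034,0,-0.0375],[-0.0071,0.0039,0,-0.0375],[-0.0071,0.0039,0,-0.0375],[-0.0067,0.0044,0,-0.0375],[-0.0067,0.0044,0,-0.0375]]' 255
python3 - <<'E'
from h import *
st()
shot('wrist','w3');shot('scene','s3')
E
```

```text
t: 5.2
tcp_pos: [0.5025, 0.1695, 0.1468]
orientation: [[-0.92, 0.391, 0.003], [0.391, 0.92, 0.002], [-0.002, 0.003, -1.0]]
force: [5.4, 6.7, -2.4]
gripper_width: 0.0084
t 5.2 tcp [0.5025 0.1695 0.1468] jawyaw 67.0 F [ 5.4  6.7 -2.4] w 0.0084 q [-28.  26.   6. 111.  -4.  43.  47.]
```

View pics/w3.png

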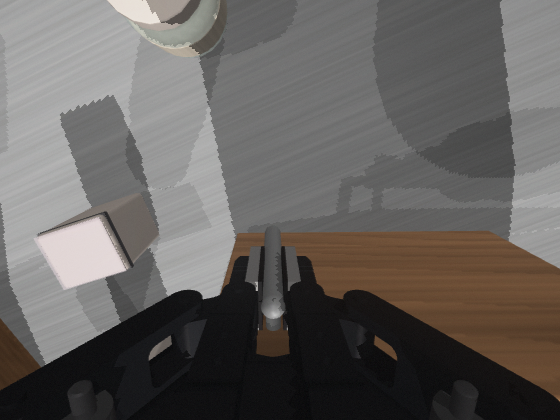

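View pics/s3.png

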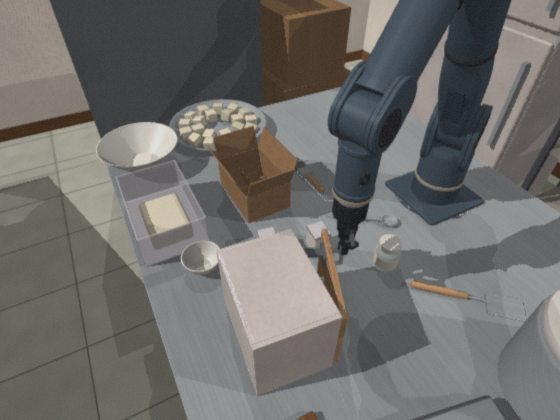

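```bash
python3 -m inch '[[0,0,0,0],[0,0,0,0],[0,0,0,0],[0,0,0.015,0],[0,0,0.02,0],[0,0,0.02,0],[0,0,0.025,0],[0,0,0.025,0]]' 150
python3 -m inch '[[-0.03,-0.03,0.03,0],[-0.03,-0.04,0.03,0],[0,-0.04,0.03,0],[0,0,0,0],[0,0,0,0],[0,0,0,0],[0,0,0,0],[0,0,0,0]]' 255
python3 - <<'E'
from h import *
st()
imt,dt,ct=shot('top','t4'); P=cloud('top',dt,ct);shot('scene','s4')
im=imt[120:260,110:290].repeat(4,0).repeat(4,1); cv2.imwrite('pics/t4c.png',im[:,:,::-1])
for c in ['top','scene','wrist']:
  if c=='wrist': shot(c,'w4')
  for n,z in [('door_handle',.165),('catch_top',.18),('door_hinge',.195),('bottle1_mid',.1325)]:
    for q in ctrl.mark_of(c,n)[:2]: print(c,n,round(q['score'],2),np.round(q['position'],1),np.round(at_z(c,q['position'],z),4))
E
```

```text
t: 6.1
tcp_pos: [0.501, 0.167, 0.2521]
orientation: [[-0.92, 0.392, -0.001], [0.392, 0.92, -0.001], [0.0, -0.001, -1.0]]
force: [0.8, -0.1, -0.9]
gripper_width: 0.0352
t: 6.9
tcp_pos: [0.4464, 0.0652, 0.3351]
orientation: [[-0.921, 0.39, -0.002], [0.39, 0.921, -0.0], [0.001, -0.001, -1.0]]
force: [0.1, -0.1, -0.7]
gripper_width: -0.0002
t 6.9 tcp [0.4464 0.0652 0.3351] jawyaw 67.1 F [ 0.1 -0.1 -0.7] w -0.0002 q [-23.   9.  10. 104.  -2.  67.  55.]
top door_handle 0.7 [200.4 230.7] [0.5014 0.1781 0.165 ]
top catch_top 0.79 [208.1 200.4] [0.5733 0.1575 0.18  ]
top catch_top 0.39 [281.1 191.4] [ 0.5939 -0.0169  0.18  ]
top door_hinge 0.91 [127.  174.4] [0.6347 0.3475 0.195 ]
top door_hinge 0.38 [379.9 184.8] [ 0.6067 -0.25    0.195 ]
top bottle1_mid 0.68 [168.6 182.1] [0.6237 0.2639 0.1325]
scene door_handle 0.75 [346.2 246. ] [0.495  0.1748 0.165 ]
scene door_handle 0.35 [341.9 317.7] [0.612  0.3291 0.165 ]
scene catch_top 0.71 [315.2 249.9] [0.5741 0.1618 0.18  ]
scene catch_top 0.6 [346.5 247.7] [0.5064 0.1894 0.18  ]
scene door_hinge 0.73 [341.7 319.1] [0.6272 0.3447 0.195 ]
scene door_hinge 0.65 [203.2 266.5] [0.8217 0.1007 0.195 ]
wrist door_handle 0.68 [385.2 199.3] [0.5051 0.168  0.165 ]
wrist catch_top 0.82 [406.2 269.2] [0.5824 0.1621 0.18  ]
wrist bottle1_mid 0.72 [481.6 248.8] [0.6237 0.2654 0.1325]
```

View pics/t4c.png

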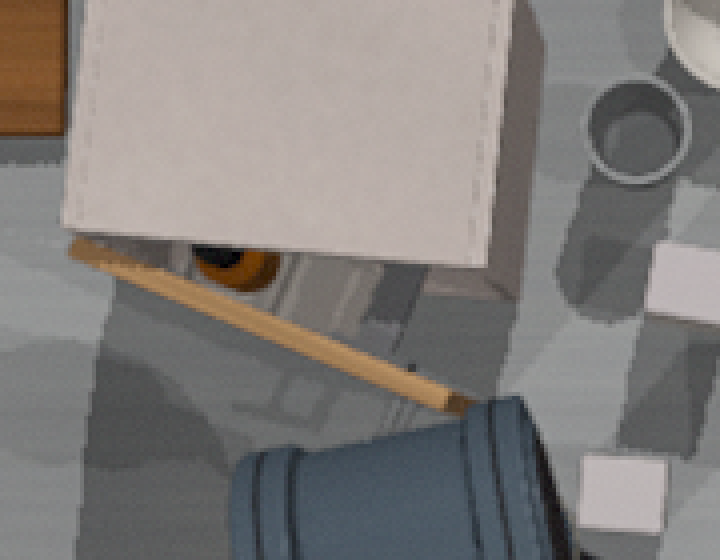

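View pics/s4.png

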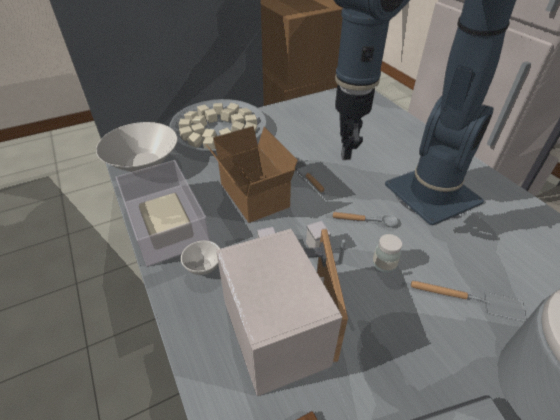

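```bash
python3 -m inch '[[0.031,0.0245,0,0],[0.031,0.0245,0,0],[0.031,0.0245,0,0],[0.030,0.024,-0.01,0],[0,0,-0.03,0],[0,0,-0.035,0],[0,0,-0.035,0],[0,0,-0.035,0]]' 255
python3 - <<'E'
from h import *
st()
shot('wrist','w5');imt,dt,ct=shot('top','t5');shot('scene','s5')
im=imt[120:260,110:290].repeat(4,0).repeat(4,1); cv2.imwrite('pics/t5c.png',im[:,:,::-1])
E
```

```text
t: 8.45
tcp_pos: [0.5696, 0.162, 0.1895]
orientation: [[-0.92, 0.391, 0.0], [0.391, 0.92, -0.0], [-0.0, 0.0, -1.0]]
force: [-0.2, 0.6, -0.7]
gripper_width: 0.0001
t 8.45 tcp [0.5696 0.162  0.1895] jawyaw 67.0 F [-0.2  0.6 -0.7] w 0.0001 q [-25.  28.   7.  99.  -4.  53.  51.]
```

View pics/w5.png

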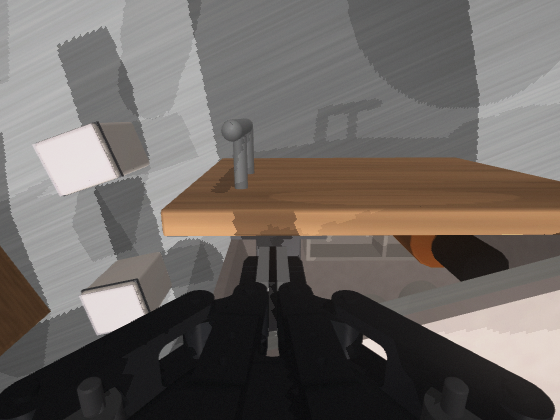

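View pics/t5c.png

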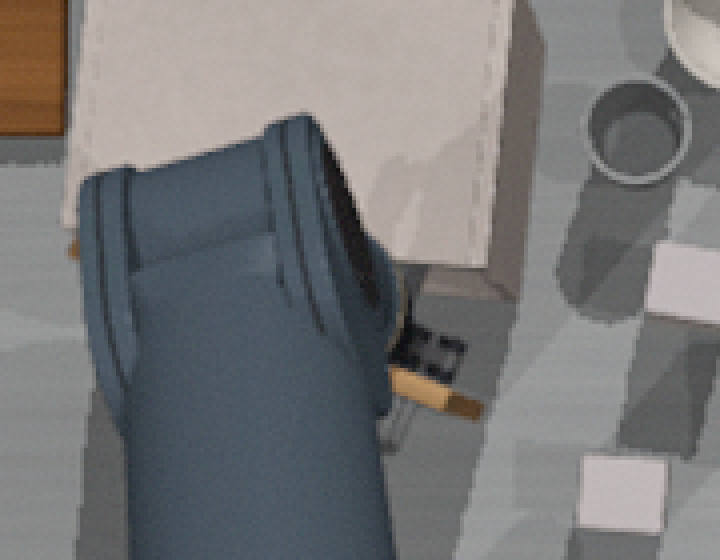

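```bash
python3 -m inch '[[0,0,-0.006,0],[0,0,-0.006,0],[0,0,-0.006,0],[0,0,-0.005,0],[0,0,-0.003,0],[0,0,-0.002,0],[0,0,0,0],[0,0,0,0]]' 255
```

```text
t: 9.4
tcp_pos: [0.57, 0.1624, 0.1632]
orientation: [[-0.92, 0.391, 0.001], [0.391, 0.92, 0.001], [-0.0, 0.001, -1.0]]
force: [0.5, 2.0, 4.4]
gripper_width: 0.0001
```

```bash
python3 -m inch '[[0,0,-0.003,0],[-0.004,0.0015,0,0],[-0.004,0.0015,0,0],[0,0,0,0],[-0.0071,0.0028,0,-0.04],[-0.007,0.0031,0,-0.04],[-0.0068,0.0034,0,-0.04],[0,0,0,0]]' 255; python3 - <<'E'
from h import *
st();shot('wrist','w6')
E
```

```text
t: 10.2
tcp_pos: [0.5397, 0.1748, 0.1602]
orientation: [[-0.867, 0.499, -0.001], [0.499, 0.867, 0.0], [0.001, -0.0, -1.0]]
force: [0.3, 0.8, 6.2]
gripper_width: 0.0005
t 10.2 tcp [0.5397 0.1748 0.1602] jawyaw 60.1 F [0.3 0.8 6.2] w 0.0005 q [-29.  28.   9. 104.  -6.  48.  43.]
```

View pics/w6.png

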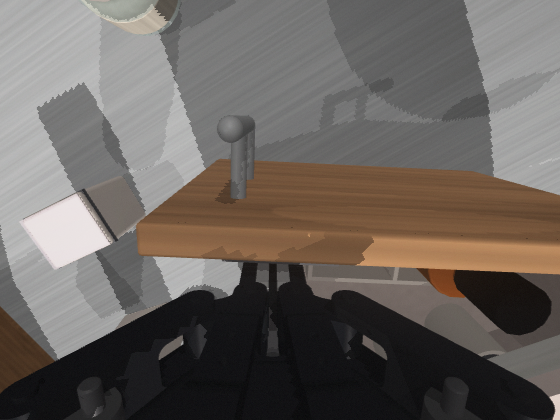

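```bash
python3 -m inch '[[-0.0125,0.007,0,-0.075],[-0.0119,0.0079,0,-0.075],[-0.0113,0.0087,0,-0.075],[-0.0106,0.0096,0,-0.075],[-0.0099,0.0103,0,-0.075],[-0.0091,0.011,0,-0.075],[-0.0082,0.0117,0,-0.075],[-0.0073,0.0123,0,-0.075]]' 255; python3 - <<'E'
from h import *
st();shot('wrist','w7')
E
```

```text
t: 11.05
tcp_pos: [0.4596, 0.2526, 0.1602]
orientation: [[-0.431, 0.902, 0.0], [0.902, 0.431, -0.0], [-0.0, 0.0, -1.0]]
force: [2.0, 0.2, 5.2]
gripper_width: 0.0002
t 11.05 tcp [0.4596 0.2526 0.1602] jawyaw 25.5 F [2.  0.2 5.2] w 0.0002 q [-47.  26.  19. 111. -12.  45.   4.]
```

View pics/w7.png

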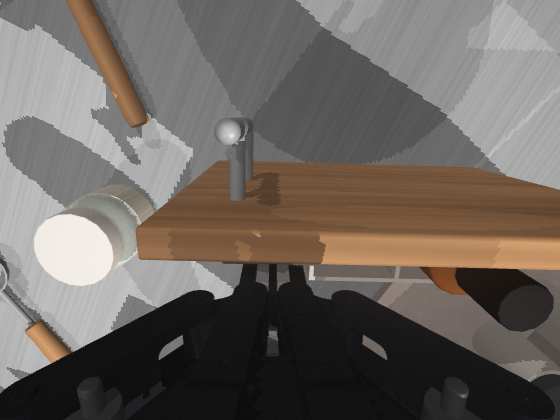

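```bash
python3 -m inch '[[-0.0064,0.0128,0,-0.075],[-0.0055,0.0132,0,-0.075],[-0.0045,0.0136,0,-0.075],[-0.0034,0.0139,0,-0.075],[-0.0024,0.0141,0,-0.075],[-0.0013,0.0142,0,-0.075],[-0.0002,0.0143,0,-0.075],[0,0,0,0]]' 255; python3 -m inch '[[0,0,0.02,0],[0,-0.01,0.03,0],[0,-0.03,0.04,0],[0,-0.04,0.03,0],[0,-0.04,0,0],[0,0,0,0],[0,0,0,0],[0,0,0,0]]' 0;  python3 - <<'E'
from h import *
st()
imt,dt,ct=shot('top','t8'); P=cloud('top',dt,ct);shot('scene','s8');shot('wrist','w8')
im=imt[120:290,90:270].repeat(4,0).repeat(4,1)[:600]; cv2.imwrite('pics/t8c.png',im[:,:,::-1])
for c in ['top','scene','wrist']:
  for n,z in [('door_handle',.165),('catch_top',.18),('bottle1_mid',.1325)]:
    for q in ctrl.mark_of(c,n)[:2]: print(c,n,round(q['score'],2),np.round(q['position'],1),np.round(at_z(c,q['position'],z),4))
E
```

```text
t: 11.9
tcp_pos: [0.4355, 0.351, 0.1599]
orientation: [[0.076, 0.997, -0.0], [0.997, -0.076, 0.001], [0.001, -0.0, -1.0]]
force: [-1.2, 1.1, 5.1]
gripper_width: 0.0004
t: 12.7
tcp_pos: [0.4356, 0.2296, 0.2793]
orientation: [[0.075, 0.997, -0.001], [0.997, -0.075, -0.0], [-0.001, -0.001, -1.0]]
force: [0.0, 0.1, -0.0]
gripper_width: 0.0852
t 12.7 tcp [0.4356 0.2296 0.2793] jawyaw -4.3 F [ 0.   0.1 -0. ] w 0.0852 q [-58.  17.  34. 106. -11.  61. -25.]
top door_handle 0.53 [384.5 245.6] [ 0.4635 -0.2642  0.165 ]
top catch_top 0.43 [217.  293.4] [0.3529 0.1354 0.18  ]
top bottle1_mid 0.71 [143.2 213.6] [0.5454 0.3262 0.1325]
top bottle1_mid 0.42 [266.5 247. ] [0.4613 0.0204 0.1325]
scene door_handle 0.78 [447.1 315.7] [0.4203 0.4232 0.165 ]
scene catch_top 0.71 [417.1 284.8] [0.4328 0.3439 0.18  ]
scene bottle1_mid 0.6 [365.2 314.1] [0.5489 0.3303 0.1325]
scene bottle1_mid 0.41 [233.1 178.6] [ 0.6229 -0.2219  0.1325]
wrist catch_top 0.92 [265.   61.2] [0.4398 0.3377 0.18  ]
wrist bottle1_mid 0.6 [396.7  73.6] [0.5525 0.3266 0.1325]
```

View pics/t8c.png

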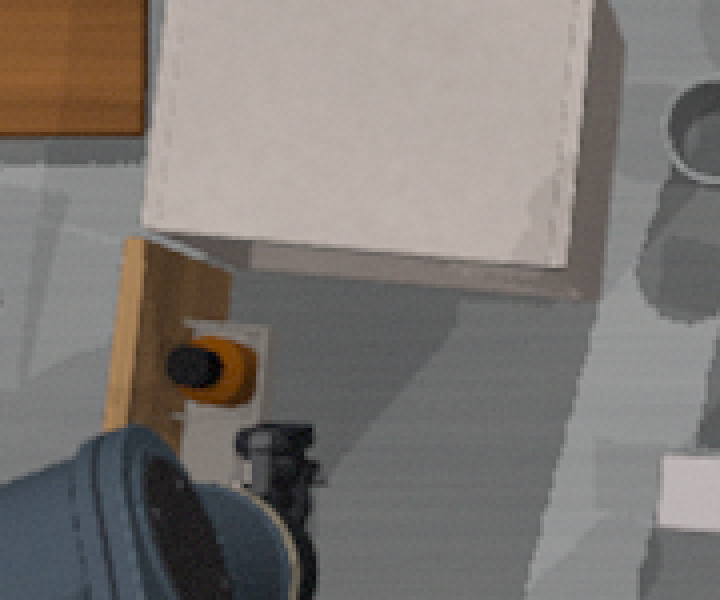

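View pics/w8.png

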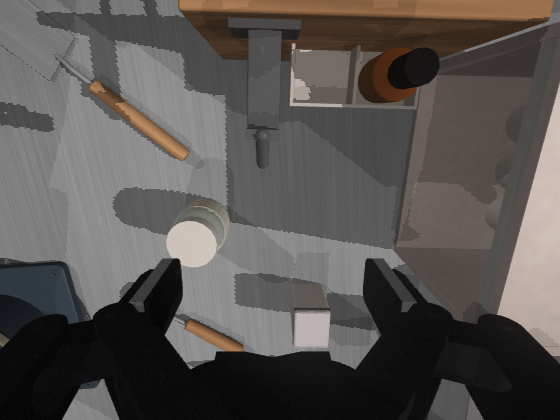

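View pics/s8.png

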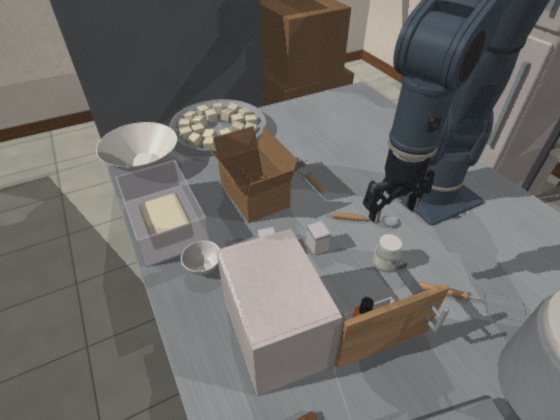

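```bash
python3 - <<'E'
from h import *
# triangulate mid marks
L=[]
for c in ['top','scene','wrist']:
    q=ctrl.mark_of(c,'bottle1_mid')[0]; print(c,q['score'],q['position']); L.append(ray(c,q['position']))
print(tri(L),tri([L[0],L[2]]))
# cap: dark pixels from depth
for c in ['top','wrist','scene']:
    im,d,ci=shot(c,'cap_'+c); P=cloud(c,d,ci)
    m=(P[...,2]>.168)&(P[...,2]<.19)&(abs(P[...,0]-.549)<.035)&(abs(P[...,1]-.326)<.035)&(im.max(2)<70)
    print(c,m.sum(),P[m].mean(0) if m.any() else '', (np.percentile(P[m],[5,95],axis=0)) if m.any() else '')
E
```

```text
top 0.71 [143.2, 213.6]
scene 0.6 [365.2, 314.1]
wrist 0.6 [396.7, 73.6]
(array([0.54866963, 0.32758939, 0.13200798]), [np.float64(0.003413856739926777), np.float64(0.0023401212432119546), np.float64(0.003943303309538156)]) (array([0.54549651, 0.32349212, 0.14781127]), [np.float64(0.0019487486405023173), np.float64(0.001948748640502164)])
top 103 [0.54787823 0.32641431 0.17944795] [[0.53719212 0.31611354 0.17254686]
 [0.5581064  0.33796479 0.18380031]]
wrist 1807 [0.54826445 0.33496442 0.1793063 ] [[0.5236149  0.31675492 0.17021091]
 [0.5736395  0.3564571  0.18801521]]
scene 135 [0.55381128 0.33013533 0.17796951] [[0.54233341 0.31924411 0.17030306]
 [0.56346616 0.34001133 0.18110132]]
```

```bash
python3 -m inch '[[0.0285,0.0245,0,-0.01],[0.0285,0.0245,0,0],[0.0285,0.0245,0,0],[0.028,0.0245,0,0],[0,0,-0.03,0],[0,0,-0.035,0],[0,0,-0.035,0],[0,0,-0.034,0]]' 110; python3 - <<'E'
from h import *
st();shot('wrist','w9')
E
```

```text
t: 14.4
tcp_pos: [0.5496, 0.3269, 0.1444]
orientation: [[0.086, 0.996, -0.0], [0.996, -0.086, -0.0], [-0.0, -0.0, -1.0]]
force: [-0.2, 0.6, 0.2]
gripper_width: 0.0485
t 14.4 tcp [0.5496 0.3269 0.1444] jawyaw -4.9 F [-0.2  0.6  0.2] w 0.0485 q [-51.  37.  28.  95. -21.  53. -21.]
```

View pics/w9.png

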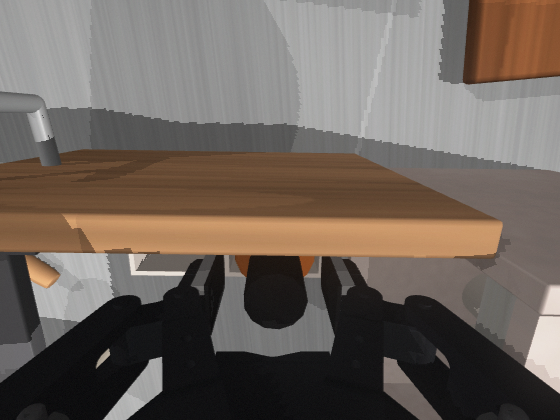

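```bash
python3 -m inch '[[0,0,0,0],[0,0,0,0],[0,0,0,0],[0,0,0,0],[0,0,0.005,0],[0,0,0.015,0],[0,0,0.03,0],[0,0,0.04,0]]' 255; python3 - <<'E'
from h import *
st();shot('wrist','w10')
imt,dt,ct=shot('top','t10'); P=cloud('top',dt,ct)
X,Y,Z=P[...,0],P[...,1],P[...,2]
for n in ['carton_floor','short_left_hinge','short_right_hinge','long_near_hinge','long_far_hinge']:
    z={'c':.004,'s':.106,'l':.11}[n[0]]
    for q in ctrl.mark_of('top',n)[:1]: print(n,round(q['score'],2),np.round(at_z('top',q['position'],z),4))
# carton fit: pixel columns/rows on crop of t10
im=imt[150:280,300:470].repeat(4,0).repeat(4,1); cv2.imwrite('pics/cart10.png',im[:,:,::-1])
for v in [185,190,200,215,230,240,246]:
    print(v,[ (u,tuple(np.round(P[v,u],3))) for u in range(330,446,6)] if v in(200,230) else '')
E
```

```text
t: 15.25
tcp_pos: [0.5489, 0.3265, 0.2363]
orientation: [[0.086, 0.996, -0.002], [0.996, -0.086, -0.001], [-0.002, -0.002, -1.0]]
force: [0.4, 0.9, -0.4]
gripper_width: 0.0243
t 15.25 tcp [0.5489 0.3265 0.2363] jawyaw -4.9 F [ 0.4  0.9 -0.4] w 0.0243 q [-53.  33.  31.  88. -18.  64. -23.]
carton_floor 0.63 [ 0.5396 -0.2693  0.004 ]
short_left_hinge 0.96 [ 0.5379 -0.16    0.106 ]
short_right_hinge 0.87 [ 0.5419 -0.37    0.106 ]
long_near_hinge 0.75 [ 0.4585 -0.2685  0.11  ]
long_far_hinge 0.73 [ 0.6174 -0.2653  0.11  ]
185 
190 
200 [(330, (np.float64(0.573), np.float64(-0.134), np.float64(0.174))), (336, (np.float64(0.577), np.float64(-0.153), np.float64(0.124))), (342, (np.float64(0.588), np.float64(-0.181), np.float64(0.005))), (348, (np.float64(0.588), np.float64(-0.198), np.float64(0.004))), (354, (np.float64(0.588), np.float64(-0.214), np.float64(0.005))), (360, (np.float64(0.588), np.float64(-0.231), np.float64(0.002))), (366, (np.float64(0.588), np.float64(-0.247), np.float64(0.003))), (372, (np.float64(0.588), np.float64(-0.264), np.float64(-0.003))), (378, (np.float64(0.588)
[... 1433 characters left out ...]
95), np.float64(0.002))), (390, (np.float64(0.505), np.float64(-0.311), np.float64(0.002))), (396, (np.float64(0.505), np.float64(-0.327), np.float64(0.007))), (402, (np.float64(0.505), np.float64(-0.344), np.float64(0.005))), (408, (np.float64(0.505), np.float64(-0.36), np.float64(0.006))), (414, (np.float64(0.505), np.float64(-0.375), np.float64(0.008))), (420, (np.float64(0.503), np.float64(-0.375), np.float64(0.072))), (426, (np.float64(0.502), np.float64(-0.379), np.float64(0.112))), (432, (np.float64(0.501), np.float64(-0.388), np.float64(0.134))), (438, (np.float64(0.501), np.float64(-0.396), np.float64(0.155))), (444, (np.float64(0.5), np.float64(-0.406), np.float64(0.17)))]
240 
246
```

View pics/w10.png

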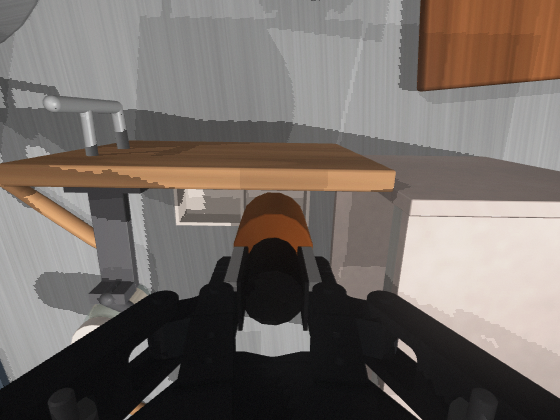

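```bash
python3 -m inch '[[-0.02,-0.02,0.03,-0.12],[-0.02,-0.03,0.03,-0.12],[-0.01,-0.045,0.01,-0.12],[0,-0.048,0,-0.12],[0,-0.048,0,-0.12],[0,-0.048,0,-0.12],[0,-0.048,0,-0.12],[0,-0.048,0,-0.12]]' 255;python3 -m inch '[[0,-0.048,0,-0.12],[0,-0.048,0,-0.12],[0.01,-0.045,0,-0.12],[0.01,-0.045,0,-0.12],[0.01,-0.04,0,-0.019],[0.01,-0.03,0,0],[0,-0.01,0,0],[0,0,0,0]]' 255; python3 - <<'E'
from h import *
st();im,d,ci=shot('wrist','w11'); P=cloud('wrist',d,ci)
for n in ['carton_floor','short_left_hinge','short_right_hinge','long_near_hinge','long_far_hinge']:
    z={'c':.004,'s':.106,'l':.11}[n[0]]
    for c in ['wrist']:
      for q in ctrl.mark_of(c,n)[:2]: print(c,n,round(q['score'],2),np.round(q['position']),np.round(at_z(c,q['position'],z),4))
print(at_z('top',(377,217.5),.054))
E
```

```text
t: 16.4
tcp_pos: [0.4989, -0.0097, 0.3053]
orientation: [[0.868, 0.497, -0.001], [0.497, -0.868, 0.0], [-0.001, -0.001, -1.0]]
force: [1.4, -0.8, -0.3]
gripper_width: 0.0244
t: 17.2
tcp_pos: [0.5388, -0.2756, 0.3049]
orientation: [[1.0, 0.023, -0.002], [0.023, -1.0, -0.0], [-0.002, 0.0, -1.0]]
force: [-0.5, -0.6, -1.8]
gripper_width: 0.0246
t 17.2 tcp [ 0.5388 -0.2756  0.3049] jawyaw -88.7 F [-0.5 -0.6 -1.8] w 0.0246 q [ -8.  32.  54.  88. -27.  74. -39.]
wrist carton_floor 0.86 [267. 171.] [ 0.5335 -0.2653  0.004 ]
wrist short_left_hinge 0.64 [173. 182.] [ 0.5367 -0.1605  0.106 ]
wrist short_right_hinge 0.97 [362. 174.] [ 0.5517 -0.3728  0.106 ]
wrist long_far_hinge 0.97 [265. 114.] [ 0.6138 -0.263   0.11  ]
[ 0.53677309 -0.26718784  0.054     ]
```

View pics/w11.png

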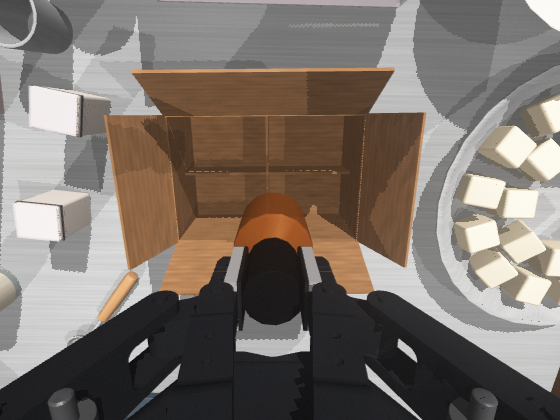

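```bash
python3 - <<'E'
from h import *
for p,z in [((268,169),.054),((188,171),.054),((348,171),.054),((268,120),.054),((166,117),.11),((364,115),.11),((160,292),.110),((372,292),.110)]: print(p,np.round(at_z('wrist',p,z),4))
im,d,ci=shot('wrist','w12'); im=im[40:310,90:440]; cv2.imwrite('pics/w12c.png',cv2.resize(im,None,fx=2,fy=2)[:,:,::-1])
E
```

```text
(268, 169) [ 0.5463 -0.2672  0.054 ]
(188, 171) [ 0.5409 -0.1642  0.054 ]
(348, 171) [ 0.5466 -0.3703  0.054 ]
(268, 120) [ 0.607  -0.2658  0.054 ]
(166, 117) [ 0.6079 -0.1591  0.11  ]
(364, 115) [ 0.6157 -0.3673  0.11  ]
(160, 292) [ 0.3978 -0.1369  0.11  ]
(372, 292) [ 0.4052 -0.4009  0.11  ]
```

View pics/w12c.png

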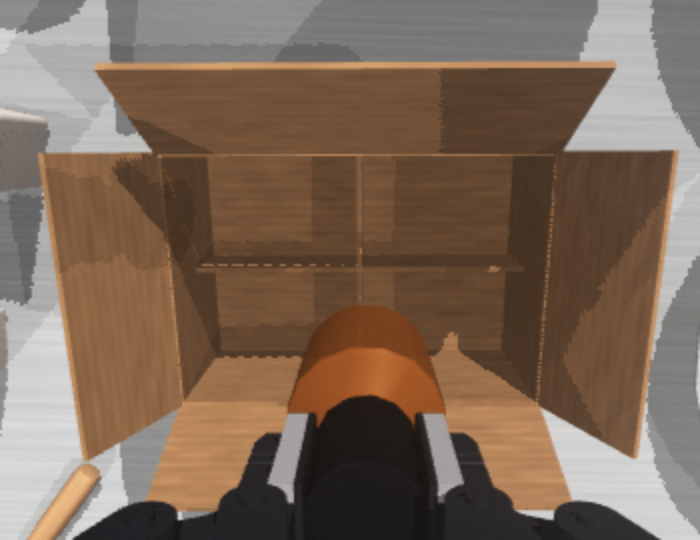

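```bash
python3 -m inch '[[0.018,-0.022,0,0.008],[0.017,-0.0225,0,0],[0,0,-0.03,0],[0,0,-0.04,0],[0,0,-0.04,0],[0,0,-0.04,0],[0,0,-0.03,0],[0,0,-0.03,0]]' 255; python3 - <<'E'
from h import *
st();im,d,ci=shot('wrist','w13');imt,dt,ct=shot('top','t13')
im=imt[150:280,300:470].repeat(4,0).repeat(4,1); cv2.imwrite('pics/t13c.png',im[:,:,::-1])
E
```

```text
t: 18.35
tcp_pos: [0.5749, -0.3176, 0.0945]
orientation: [[0.999, 0.035, -0.0], [0.035, -0.999, 0.0], [-0.0, -0.0, -1.0]]
force: [-0.6, 0.1, -0.9]
gripper_width: 0.0246
t 18.35 tcp [ 0.5749 -0.3176  0.0945] jawyaw -88.0 F [-0.6  0.1 -0.9] w 0.0246 q [  1.  47.  44.  95. -39.  54. -29.]
```

View pics/w13.png

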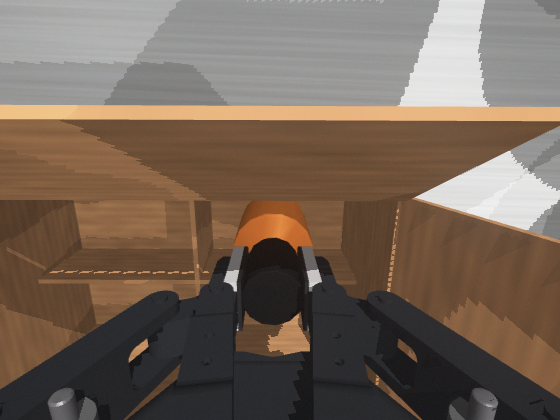

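View pics/t13c.png

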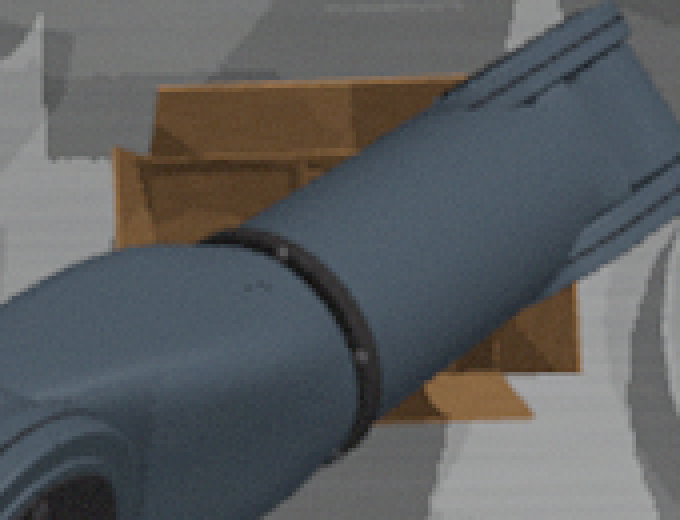

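```bash
python3 -m inch '[[0,0.009,0,0],[0,0,-0.008,0],[0,0,-0.008,0],[0,0,-0.006,0],[0,0,-0.004,0],[0,0,-0.002,0],[0,0,-0.002,0],[0,0,0,0]]' 255; python3 - <<'E'
from h import *
st();im,d,ci=shot('wrist','w14')
E
```

```text
t: 19.25
tcp_pos: [0.5748, -0.3099, 0.0659]
orientation: [[0.999, 0.034, 0.0], [0.034, -0.999, -0.0], [0.0, 0.0, -1.0]]
force: [0.4, -0.3, -1.0]
gripper_width: 0.0241
t 19.25 tcp [ 0.5748 -0.3099  0.0659] jawyaw -88.1 F [ 0.4 -0.3 -1. ] w 0.0241 q [  1.  48.  42.  97. -40.  51. -28.]
```

View pics/w14.png

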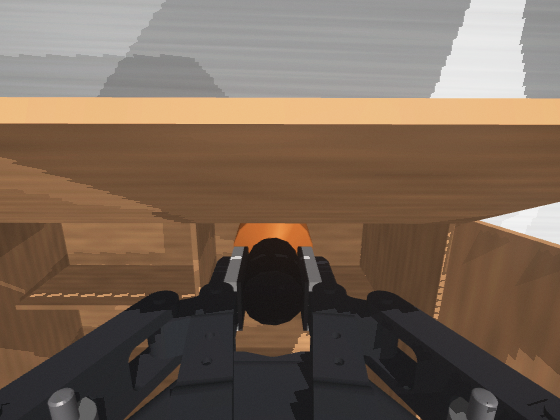

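```bash
python3 -m inch '[[0,0,-0.0015,0],[0,0,-0.001,0],[0,0,0,0],[0,0,0,0],[0,0,0,0],[0,0,0,0],[0,0,0,0],[0,0,0,0]]' 255;
```

```text
t: 20.1
tcp_pos: [0.575, -0.3101, 0.0657]
orientation: [[0.999, 0.033, 0.002], [0.033, -0.999, -0.0], [0.002, 0.0, -1.0]]
force: [-4.3, 3.5, 20.1]
gripper_width: 0.0245
```

```bash
python3 -m inch '[[0,0,0.0015,0],[0,0,0,0],[0,0,0,0],[0,0,0,0],[0,0,0.03,0],[0,0,0.04,0],[0,0,0.045,0],[0,0,0.045,0]]' 110; python3 - <<'E'
from h import *
st();im,d,ci=shot('wrist','w15')
E
python3 -m inch '[[0,0.03,0.02,0.14],[0,0.04,0,0.14],[0,0.045,0,0.14],[0,0.045,0,0.14],[0.01,0.045,0,0.14],[0.01,0.045,0,0.14],[0.005,0.04,0,0.14],[0,0,0,0.14]]' 60;python3 - <<'E'
from h import *
st();im,d,ci=shot('wrist','w16')
imt,dt,ct=shot('top','t16'); P=cloud('top',dt,ct)
X,Y,Z=P[...,0],P[...,1],P[...,2]
for c in [(.61,-.02),(.475,.027)]:
    m=(Z>.068)&(Z<.082)&(abs(X-c[0])<.06)&(abs(Y-c[1])<.06)
    if m.any(): print('tub',m.sum(),cv2.minAreaRect(P[m][:,:2].astype(np.float32)),P[m].mean(0))
E
```

```text
t: 20.9
tcp_pos: [0.5743, -0.3095, 0.2262]
orientation: [[0.999, 0.033, -0.001], [0.033, -0.999, -0.0], [-0.001, -0.0, -1.0]]
force: [2.1, 0.1, -0.5]
gripper_width: 0.0485
t 20.9 tcp [ 0.5743 -0.3095  0.2262] jawyaw -88.1 F [ 2.1  0.1 -0.5] w 0.0485 q [ -3.  40.  50.  87. -32.  68. -35.]
t: 21.75
tcp_pos: [0.6005, -0.0116, 0.2436]
orientation: [[0.391, 0.92, -0.001], [0.92, -0.391, 0.003], [0.003, -0.002, -1.0]]
force: [0.5, -1.0, 0.9]
gripper_width: 0.0653
t 21.75 tcp [ 0.6005 -0.0116  0.2436] jawyaw -23.0 F [ 0.5 -1.   0.9] w 0.0653 q [-25.  30.  35.  94. -19.  63.  -8.]
```

View pics/w15.png

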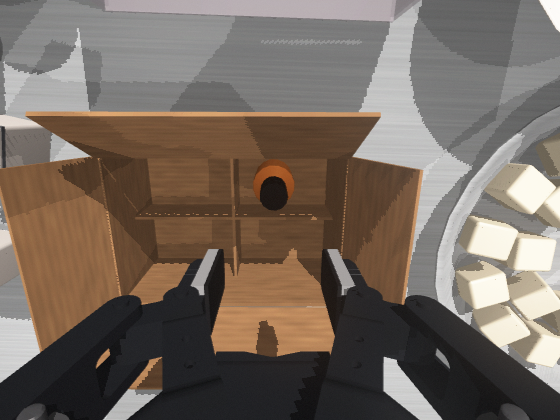

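View pics/w16.png

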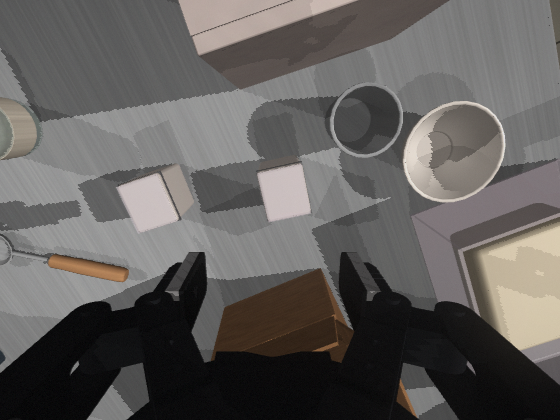

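View pics/t16.png

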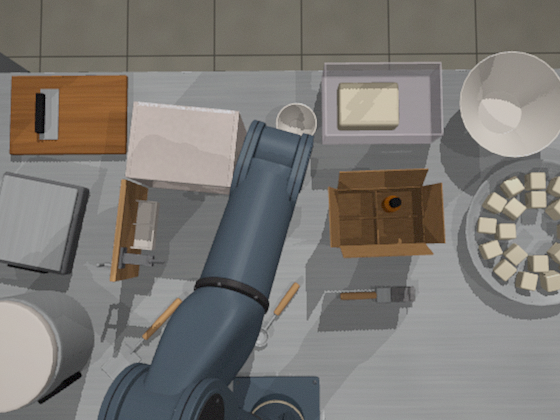

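```bash
cat >> h.py <<'E'
def tubs(c='wrist',tag='x'):
    im,d,ci=shot(c,'tub_'+tag); P=cloud(c,d,ci)
    X,Y,Z=P[...,0],P[...,1],P[...,2]
    m=((Z>.065)&(Z<.085)&(im.min(2)>130)&(im.max(2).astype(int)-im.min(2)<70)).astype(np.uint8)
    n,l,s,ce=cv2.connectedComponentsWithStats(m)
    for i in range(1,n):
        if s[i,4]>80:
            p=P[l==i]; r=cv2.minAreaRect(p[:,:2].astype(np.float32)); 
            if min(r[1])>.03 and max(r[1])<.08: print(c,'tub',s[i,4],np.round(r[0],4),np.round(r[1],4),round(r[2],1),'z',np.round(np.median(p[:,2]),4),'px',np.round(ce[i]))
E
python3 - <<'E'
from h import *
tubs('wrist','a')
print([ (np.round(q['position']),round(q['score'],2)) for q in ctrl.mark_of('wrist','tub1_mid')])
E
```

```text
wrist tub 640 [0.711  0.0144] [0.0702 0.0693] 22.6 z 0.0745 px [361. 112.]
wrist tub 2332 [ 0.6103 -0.0215] [0.0544 0.0476] 79.3 z 0.0753 px [282. 185.]
wrist tub 2343 [0.4733 0.0241] [0.0544 0.0487] 85.5 z 0.0753 px [145. 198.]
[]
```

```bash
python3 -m inch '[[0.008,-0.009,0,0.11],[0,0,0,0.11],[0,0,-0.035,0],[0,0,-0.04,0],[0,0,-0.04,0],[0,0,-0.035,0],[0,0,-0.03,0],[0,0,-0.017,0]]' 60;python3 - <<'E'
from h import *
st();im,d,ci=shot('wrist','w17')
E
```

```text
t: 22.75
tcp_pos: [0.6063, -0.0305, 0.0453]
orientation: [[0.202, 0.979, -0.003], [0.979, -0.202, -0.001], [-0.002, -0.003, -1.0]]
force: [0.2, 0.1, 0.2]
gripper_width: 0.0651
t 22.75 tcp [ 0.6063 -0.0305  0.0453] jawyaw -11.7 F [0.2 0.1 0.2] w 0.0651 q [-16.  42.  24. 105. -26.  39.  11.]
```

View pics/w17.png

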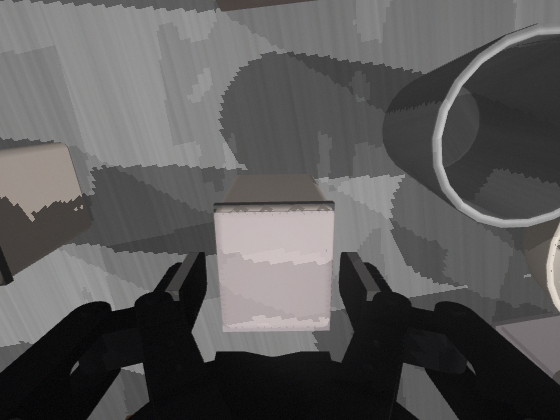

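```bash
python3 -m inch '[[0.001,0.008,0,0.02],[0,0,0,0],[0,0,0,0],[0,0,0,0],[0,0,0,0],[0,0,0,0],[0,0,0,0],[0,0,0,0]]' 60;python3 -m inch '[[0,0,0,0],[0,0,0,0],[0,0,0,0],[0,0,0,0],[0,0,0,0],[0,0,0.01,0],[0,0,0.03,0],[0,0,0.04,0]]' 255;python3 - <<'E'
from h import *
st();im,d,ci=shot('wrist','w18')
E
```

```text
t: 23.6
tcp_pos: [0.6087, -0.0207, 0.0479]
orientation: [[0.176, 0.984, 0.0], [0.984, -0.176, 0.0], [0.0, 0.0, -1.0]]
force: [0.4, 0.0, 0.4]
gripper_width: 0.0655
t: 24.4
tcp_pos: [0.6071, -0.0204, 0.1273]
orientation: [[0.176, 0.984, -0.005], [0.984, -0.176, -0.0], [-0.001, -0.004, -1.0]]
force: [1.2, 0.6, -2.8]
gripper_width: 0.047
t 24.4 tcp [ 0.6071 -0.0204  0.1273] jawyaw -10.1 F [ 1.2  0.6 -2.8] w 0.047 q [-19.  36.  28. 101. -22.  49.   8.]
```

View pics/w18.png

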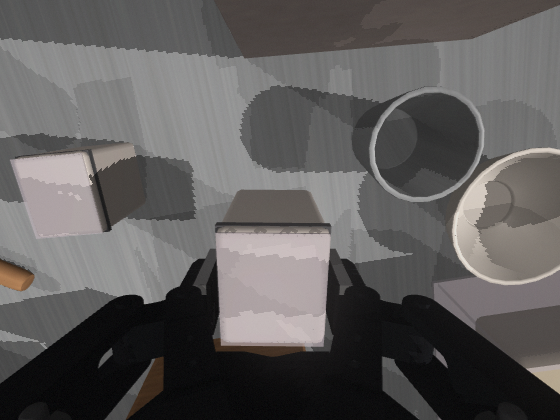

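```bash
python3 -m inch '[[0,0,0.04,-0.136],[0,0,0.04,-0.136],[0,-0.01,0.04,-0.136],[-0.005,-0.02,0.03,-0.136],[-0.008,-0.04,0,-0.136],[-0.01,-0.04,0,-0.136],[-0.005,-0.04,0,-0.136],[-0.004,-0.03,0,-0.136]]' 255;python3 -m inch '[[0,-0.01,0,-0.136],[0,0,0,-0.136],[0,0,0,0],[0,0,0,0],[0,0,0,0],[0,0,0,0],[0,0,0,0],[0,0,0,0]]' 255;python3 - <<'E'
from h import *
st();im,d,ci=shot('wrist','w19')
for n in ['carton_floor','short_left_hinge','short_right_hinge','long_near_hinge','long_far_hinge']:
    z={'c':.004,'s':.106,'l':.11}[n[0]]
    for c in ['wrist']:
      for q in ctrl.mark_of(c,n)[:2]: print(c,n,round(q['score'],2),np.round(q['position']),np.round(at_z(c,q['position'],z),4))
E
```

```text
t: 25.25
tcp_pos: [0.5754, -0.2032, 0.2784]
orientation: [[0.956, 0.294, 0.0], [0.294, -0.956, -0.0], [-0.0, 0.0, -1.0]]
force: [0.2, -0.3, -2.7]
gripper_width: 0.0467
t: 26.05
tcp_pos: [0.5767, -0.2105, 0.278]
orientation: [[0.999, 0.035, 0.0], [0.035, -0.999, 0.0], [0.0, -0.0, -1.0]]
force: [-0.2, 0.0, -2.7]
gripper_width: 0.0473
t 26.05 tcp [ 0.5767 -0.2105  0.278 ] jawyaw -88.0 F [-0.2  0.  -2.7] w 0.0473 q [-15.  35.  55.  89. -29.  71. -44.]
wrist carton_floor 0.89 [315. 200.] [ 0.5377 -0.2717  0.004 ]
wrist short_left_hinge 0.75 [ 31. 312.] [0.4173 0.0687 0.106 ]
wrist short_left_hinge 0.62 [228. 225.] [ 0.5341 -0.1642  0.106 ]
wrist short_right_hinge 0.59 [428. 222.] [ 0.5451 -0.3796  0.106 ]
wrist long_far_hinge 0.72 [330. 155.] [ 0.6131 -0.2681  0.11  ]
wrist long_far_hinge 0.37 [313. 201.] [ 0.5653 -0.2539  0.11  ]
```

View pics/w19.png

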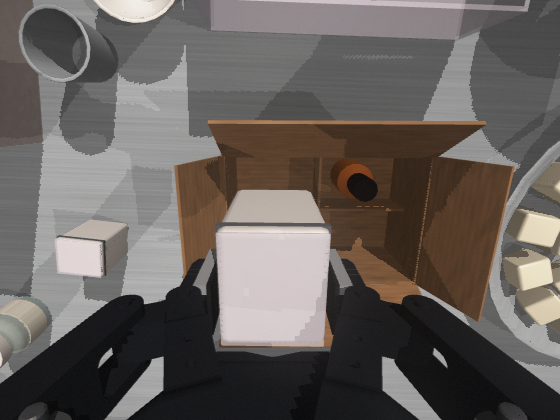

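```bash
python3 -m inch '[[-0.0035,-0.003,0,0],[0,0,-0.03,0],[0,0,-0.035,0],[0,0,-0.035,0],[0,0,-0.03,0],[0,0,-0.02,0],[0,0,-0.01,0],[0,0,0,0]]' 255;python3 - <<'E'
from h import *
st();im,d,ci=shot('wrist','w20')
E
```

```text
t: 27.15
tcp_pos: [0.5727, -0.2136, 0.117]
orientation: [[0.999, 0.034, -0.002], [0.034, -0.999, 0.0], [-0.002, -0.0, -1.0]]
force: [-0.1, -0.0, -2.1]
gripper_width: 0.0473
t 27.15 tcp [ 0.5727 -0.2136  0.117 ] jawyaw -88.1 F [-0.1 -0.  -2.1] w 0.0473 q [-11.  43.  47. 101. -38.  53. -35.]
```

View pics/w20.png

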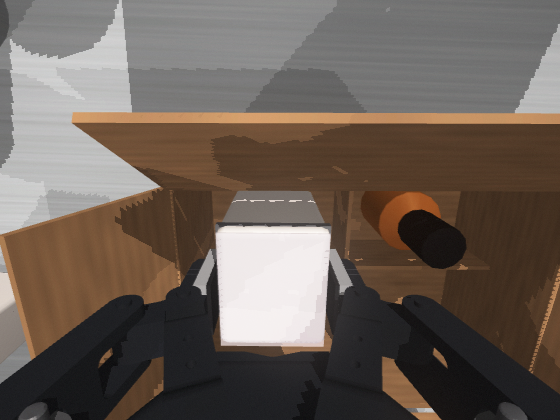

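```bash
python3 - <<'E'
from h import *
for p,z in [((420,263),.054),((470,266),.054),((350,192),.054),((275,192),.07),((275,188),.11),((400,189),.11),((173,189),.106),((162,189),.11)]: print(p,np.round(at_z('wrist',p,z),4))
E
```

```text
(420, 263) [ 0.545  -0.3246  0.054 ]
(470, 266) [ 0.5438 -0.362   0.054 ]
(350, 192) [ 0.597  -0.2673  0.054 ]
(275, 192) [ 0.5992 -0.2155  0.07  ]
(275, 188) [ 0.6111 -0.2147  0.11  ]
(400, 189) [ 0.6127 -0.2772  0.11  ]
(173, 189) [ 0.6079 -0.1625  0.106 ]
(162, 189) [ 0.6087 -0.1583  0.11  ]
```

```bash
python3 -m inch '[[0.002,0,-0.01,0],[0,0,-0.012,0],[0,0,-0.012,0],[0,0,-0.012,0],[0,0,-0.008,0],[0,0,-0.006,0],[0,0,-0.003,0],[0,0,0,0]]' 255
```

```text
t: 28.0
tcp_pos: [0.5755, -0.2161, 0.0551]
orientation: [[0.999, 0.032, 0.001], [0.032, -0.999, -0.003], [0.001, 0.003, -1.0]]
force: [0.8, -6.5, -3.9]
gripper_width: 0.0472
```

```bash
python3 -m inch '[[0,-0.003,0,0],[0,0,-0.002,0],[0,0,-0.002,0],[0,0,0,0],[0,0,0,0],[0,0,0,0],[0,0,0,0],[0,0,0,0]]' 255;python3 - <<'E'
from h import *
st();im,d,ci=shot('wrist','w21');shot('scene','s21')
E
```

```text
t: 28.8
tcp_pos: [0.5753, -0.217, 0.0521]
orientation: [[0.999, 0.033, 0.001], [0.033, -0.999, 0.0], [0.001, -0.0, -1.0]]
force: [-3.9, -0.5, 12.4]
gripper_width: 0.0467
t 28.8 tcp [ 0.5753 -0.217   0.0521] jawyaw -88.1 F [-3.9 -0.5 12.4] w 0.0467 q [ -8.  47.  43. 104. -43.  47. -32.]
```

View pics/w21.png

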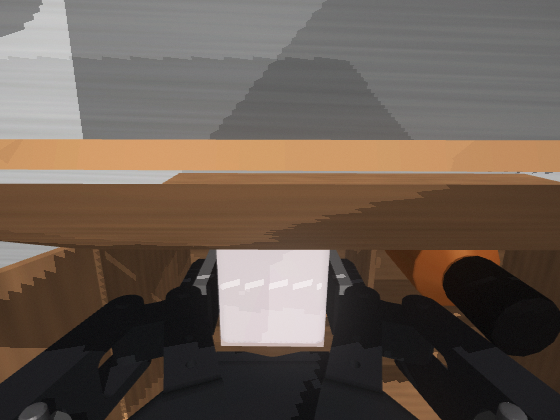

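View pics/s21.png

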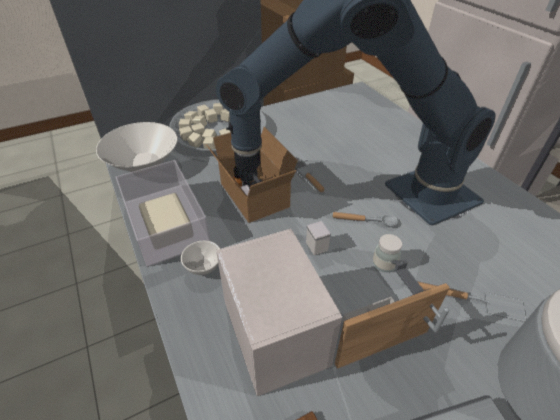

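```bash
python3 -m inch '[[0,0,0.001,0],[0,0,0,0],[0,0,0,0],[0,0,0.015,0],[0,0,0.035,0],[0,0,0.045,0],[0,0,0.045,0],[0,0,0.045,0]]' 75; python3 -m inch '[[-0.01,0.02,0.01,0.132],[-0.01,0.03,0,0.132],[-0.012,0.03,0,0.132],[-0.012,0.03,0,0.132],[-0.012,0.03,0,0.132],[-0.012,0.03,0,0.132],[-0.012,0.03,0,0.132],[-0.012,0.03,0,0.132]]' 60; python3 -m inch '[[-0.006,0.01,0,0.132],[-0.006,0.002,0,0.132],[0,0,0,0.132],[0,0,0,0],[0,0,0,0],[0,0,0,0],[0,0,0,0],[0,0,0,0]]' 60
python3 - <<'E'
from h import *
st();tubs('wrist','b');tubs('top','bt')
E
```

```text
t: 29.7
tcp_pos: [0.575, -0.216, 0.2389]
orientation: [[0.999, 0.034, -0.0], [0.034, -0.999, 0.001], [-0.0, -0.001, -1.0]]
force: [0.6, 0.1, 0.1]
gripper_width: 0.0604
t: 30.5
tcp_pos: [0.4824, 0.015, 0.2472]
orientation: [[0.457, 0.889, 0.0], [0.889, -0.457, 0.001], [0.001, -0.0, -1.0]]
force: [0.1, 0.3, -0.5]
gripper_width: 0.0657
t: 31.3
tcp_pos: [0.4713, 0.0253, 0.2468]
orientation: [[0.086, 0.996, -0.0], [0.996, -0.086, -0.0], [-0.0, -0.0, -1.0]]
force: [-0.4, -0.0, 0.0]
gripper_width: 0.0653
t 31.3 tcp [0.4713 0.0253 0.2468] jawyaw -4.9 F [-0.4 -0.   0. ] w 0.0653 q [-35.  17.  35. 111. -12.  55.   1.]
wrist tub 418 [0.7111 0.0143] [0.069  0.0701] 88.7 z 0.0743 px [502. 178.]
wrist tub 2258 [0.4733 0.0242] [0.0544 0.0469] 85.4 z 0.0753 px [274. 187.]
top tub 368 [ 0.5734 -0.2167] [0.0544 0.045 ] 3.4 z 0.0797 px [359. 203.]
```

View pics/tub_b.png

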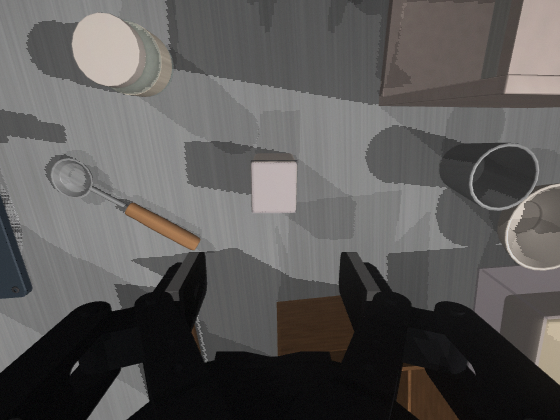

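View pics/tub_bt.png

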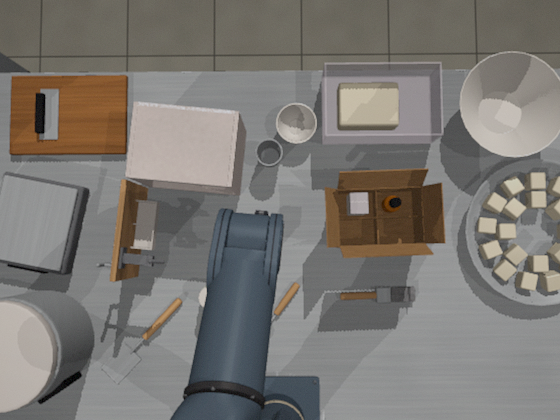

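```bash
python3 -m inch '[[0.001,0,-0.03,0],[0,0,-0.04,0],[0,0,-0.04,0],[0,0,-0.04,0],[0,0,-0.03,0],[0,0,-0.019,0],[0,0,0,0],[0,0,0,0]]' 60
python3 -m inch '[[0,0,0,0],[0,0,0,0],[0,0,0,0],[0,0,0,0],[0,0,0,0],[0,0,0.01,0],[0,0,0.03,0],[0,0,0.04,0]]' 255;python3 - <<'E'
from h import *
st();im,d,ci=shot('wrist','w23')
E
```

```text
t: 32.2
tcp_pos: [0.4723, 0.0251, 0.0481]
orientation: [[0.086, 0.996, -0.0], [0.996, -0.086, -0.0], [-0.0, -0.0, -1.0]]
force: [0.9, 0.2, -0.2]
gripper_width: 0.0652
t: 33.0
tcp_pos: [0.4711, 0.0253, 0.1287]
orientation: [[0.085, 0.996, -0.003], [0.996, -0.085, -0.001], [-0.001, -0.003, -1.0]]
force: [1.6, 1.1, -1.8]
gripper_width: 0.0471
t 33.0 tcp [0.4711 0.0253 0.1287] jawyaw -4.9 F [ 1.6  1.1 -1.8] w 0.0471 q [-30.  27.  30. 120. -21.  38.  10.]
```

View pics/w23.png

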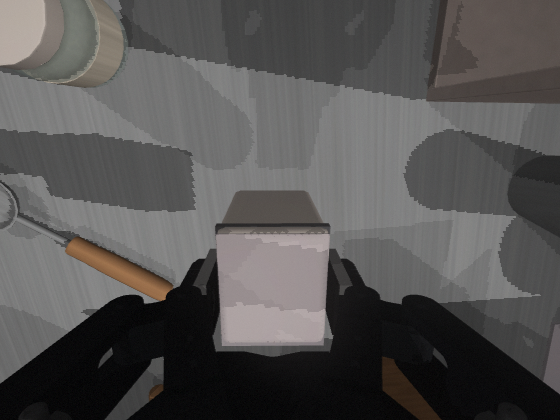

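```bash
python3 -m inch '[[0,0,0.04,-0.132],[0,0,0.04,-0.132],[0,-0.01,0.04,-0.132],[0.003,-0.025,0.03,-0.132],[0.006,-0.04,0,-0.132],[0.006,-0.04,0,-0.132],[0.006,-0.04,0,-0.132],[0.006,-0.04,0,-0.132]]' 255;python3 -m inch '[[0.005,-0.03,0,-0.132],[0,-0.019,0,-0.132],[0,0,0,-0.132],[0,0,0,0],[0,0,-0.03,0],[0,0,-0.03,0],[0,0,-0.03,0],[0,0,0,0]]' 255;python3 - <<'E'
from h import *
st();im,d,ci=shot('wrist','w24')
E
```

```text
t: 33.85
tcp_pos: [0.499, -0.1707, 0.2788]
orientation: [[0.911, 0.412, 0.001], [0.412, -0.911, 0.001], [0.001, -0.0, -1.0]]
force: [0.8, -0.9, -1.9]
gripper_width: 0.0471
t: 34.65
tcp_pos: [0.5028, -0.2161, 0.1853]
orientation: [[0.999, 0.039, -0.005], [0.039, -0.999, 0.003], [-0.005, -0.003, -1.0]]
force: [0.7, 0.6, -1.5]
gripper_width: 0.0467
t 34.65 tcp [ 0.5028 -0.2161  0.1853] jawyaw -87.8 F [ 0.7  0.6 -1.5] w 0.0467 q [-15.  35.  55. 106. -34.  57. -33.]
```

View pics/w24.png

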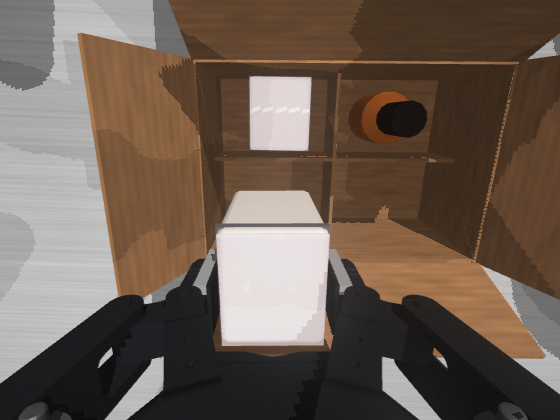

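```bash
python3 -m inch '[[0,-0.002,-0.02,0],[0,0,-0.02,0],[0,0,-0.02,0],[0,0,-0.02,0],[0,0,-0.02,0],[0,0,-0.01,0],[0,0,-0.005,0],[0,0,0,0]]' 255;python3 - <<'E'
from h import *
st();im,d,ci=shot('wrist','w25')
E
```

```text
t: 35.5
tcp_pos: [0.5047, -0.2207, 0.0736]
orientation: [[0.999, 0.035, 0.001], [0.035, -0.999, -0.0], [0.001, 0.0, -1.0]]
force: [0.1, -0.0, -2.7]
gripper_width: 0.0472
t 35.5 tcp [ 0.5047 -0.2207  0.0736] jawyaw -88.0 F [ 0.1 -0.  -2.7] w 0.0472 q [ -9.  42.  46. 113. -44.  44. -25.]
```

View pics/w25.png

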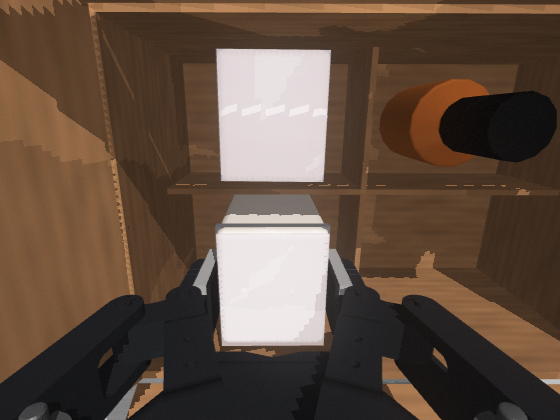

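```bash
python3 -m inch '[[-0.001,0,-0.006,0],[0,0,-0.006,0],[0,0,-0.004,0],[0,0,-0.003,0],[0,0,-0.002,0],[0,0,-0.001,0],[0,0,0,0],[0,0,0,0]]' 255
```

```text
t: 36.35
tcp_pos: [0.5032, -0.2206, 0.0532]
orientation: [[0.999, 0.033, 0.002], [0.033, -0.999, 0.002], [0.002, -0.002, -1.0]]
force: [-7.3, 8.5, 35.0]
gripper_width: 0.0468
```

```bash
python3 -m inch '[[0,0,0.001,0],[0,0,0,0],[0,0,0,0],[0,0,0.015,0],[0,0,0.035,0],[0,0,0.045,0],[0,0,0.045,0],[0,0,0.045,0]]' 75; python3 -m inch '[[0,0.03,0.03,0.14],[0,0.04,0,0.14],[0,0.04,0,0.14],[0,0.04,0,0.14],[0,0.04,0,0.14],[0,0,0,0.14],[0,0,0,0.14],[0,0,0,0.14]]' 255
python3 - <<'E'
from h import *
st();im,d,ci=shot('wrist','w26')
imt,dt,ct=shot('top','t26');P=cloud('top',dt,ct)
im=imt[150:280,300:500].repeat(4,0).repeat(4,1); cv2.imwrite('pics/t26c.png',im[:,:,::-1])
for n in ['short_left_hinge','short_right_hinge','long_near_hinge','long_far_hinge','carton_floor']:
    z={'c':.004,'s':.106,'l':.11}[n[0]]
    for q in ctrl.mark_of('top',n)[:1]: print(n,round(q['score'],2),np.round(at_z('top',q['position'],z),4))
v=215; print([(u,round(P[v,u,1],3),round(P[v,u,2],3)) for u in list(range(322,346,2))+list(range(412,450,3))+list(range(450,500,6))])
u=400; print([(v,round(P[v,u,0],3),round(P[v,u,2],3)) for v in list(range(165,196,3))+list(range(236,262,2))])
E
```

```text
t: 37.15
tcp_pos: [0.5028, -0.2206, 0.2392]
orientation: [[0.999, 0.033, -0.0], [0.033, -0.999, -0.0], [-0.0, 0.0, -1.0]]
force: [1.1, 0.3, 0.0]
gripper_width: 0.0602
t: 37.95
tcp_pos: [0.503, -0.0302, 0.2674]
orientation: [[0.399, 0.917, 0.0], [0.917, -0.399, 0.0], [0.0, 0.0, -1.0]]
force: [0.2, 0.1, -0.1]
gripper_width: -0.0
t 37.95 tcp [ 0.503  -0.0302  0.2674] jawyaw -23.5 F [ 0.2  0.1 -0.1] w -0.0 q [-33.  21.  44. 106. -17.  60.  -6.]
short_left_hinge 0.73 [ 0.5308 -0.167   0.106 ]
short_right_hinge 0.78 [ 0.5403 -0.3788  0.106 ]
long_near_hinge 0.78 [ 0.4645 -0.2758  0.11  ]
long_far_hinge 0.79 [ 0.6159 -0.2638  0.11  ]
carton_floor 0.81 [ 0.538  -0.2636  0.004 ]
[(322, np.float64(-0.08), np.float64(0.671)), (324, np.float64(-0.084), np.float64(0.655)), (326, np.float64(-0.124), np.float64(0.173)), (328, np.float64(-0.13), np.float64(0.164)), (330, np.float64(-0.135), np.float64(0.154)), (332, np.float64(-0.141), np.float64(0.142)), (334, np.float64(-0.147), np.float64(0.133)), (336, np.float64(-0.153), np.float64(0.12)), (338, np.float64(-0.159), np.float64(0.109)), (340, np.
[... 1523 characters left out ...]
.61), np.float64(0.072)), (192, np.float64(0.609), np.float64(0.003)), (195, np.float64(0.601), np.float64(0.002)), (236, np.float64(0.489), np.float64(0.003)), (238, np.float64(0.483), np.float64(0.002)), (240, np.float64(0.478), np.float64(0.007)), (242, np.float64(0.472), np.float64(0.003)), (244, np.float64(0.467), np.float64(0.106)), (246, np.float64(0.462), np.float64(0.126)), (248, np.float64(0.457), np.float64(0.135)), (250, np.float64(0.453), np.float64(0.149)), (252, np.float64(0.448), np.float64(0.158)), (254, np.float64(0.443), np.float64(0.173)), (256, np.float64(0.439), np.float64(0.181)), (258, np.float64(0.429), np.float64(0.004)), (260, np.float64(0.423), np.float64(0.001))]
```

View pics/t26c.png

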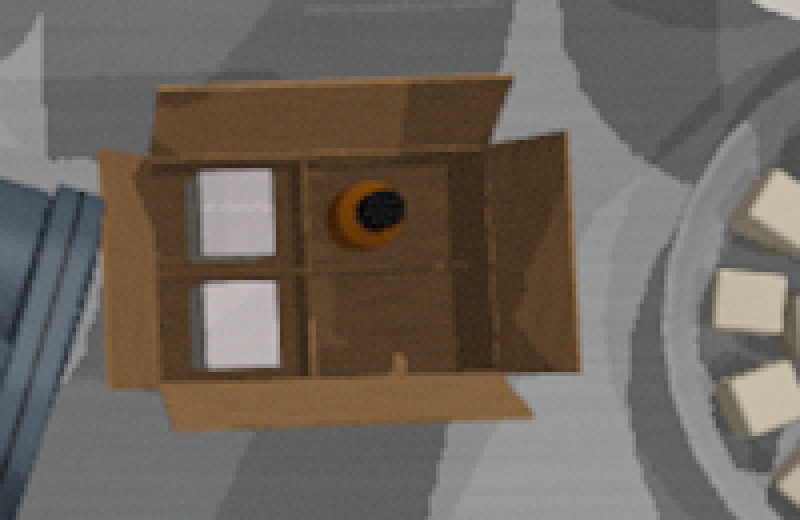

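View pics/w26.png

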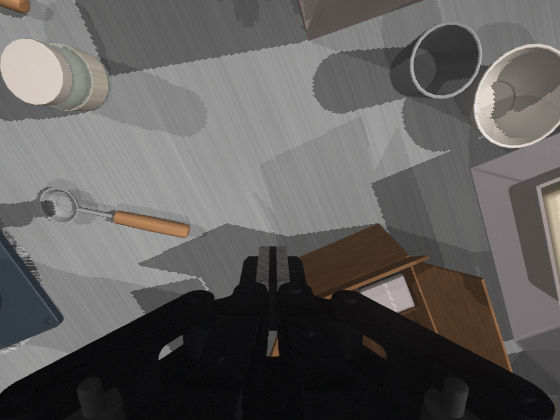

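```bash
python3 -m inch '[[0.018,-0.02,0,0.111],[0.017,-0.02,0,0.111],[0,-0.008,-0.02,0.111],[0,0,-0.03,0.111],[0,0,-0.03,0],[0,0,-0.03,0],[0,0,-0.017,0],[0,0,0,0]]' 255; python3 - <<'E'
from h import *
st();im,d,ci=shot('wrist','w27')
E
```

```text
t: 39.1
tcp_pos: [0.5368, -0.0784, 0.1377]
orientation: [[-0.025, 1.0, -0.005], [1.0, 0.025, -0.0], [0.0, -0.005, -1.0]]
force: [-0.7, -0.1, 0.0]
gripper_width: -0.0
t 39.1 tcp [ 0.5368 -0.0784  0.1377] jawyaw 1.5 F [-0.7 -0.1  0. ] w -0.0 q [-17.  31.  31. 110. -22.  45.  28.]
```

View pics/w27.png

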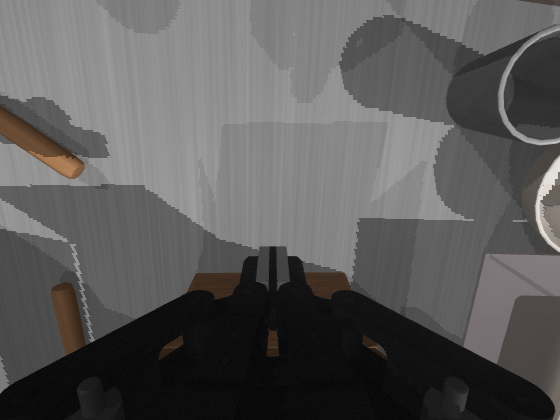

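```bash
python3 -m inch '[[0,-0.016,0,0],[0,-0.016,0,0],[0,-0.016,0,0],[0,-0.016,0,0],[0,-0.016,0,0],[0,-0.016,0,0],[0,-0.016,0,0],[0,-0.005,-0.004,0]]' 255; python3 -m inch '[[0,-0.004,-0.005,0],[0,-0.004,-0.005,0],[0,-0.004,-0.004,0],[0,-0.003,-0.004,0],[0,0,-0.003,0],[0,0,-0.002,0],[0,0,0,0],[0,0,0,0]]' 255; python3 - <<'E'
from h import *
st();shot('scene','s28')
imt,dt,ct=shot('top','t28')
im=imt[150:280,300:500].repeat(4,0).repeat(4,1); cv2.imwrite('pics/t28c.png',im[:,:,::-1])
E
```

```text
t: 39.95
tcp_pos: [0.539, -0.1979, 0.1377]
orientation: [[-0.024, 1.0, 0.003], [1.0, 0.024, -0.002], [-0.002, 0.003, -1.0]]
force: [0.3, -0.1, 0.1]
gripper_width: -0.0001
t: 40.75
tcp_pos: [0.5382, -0.2105, 0.1129]
orientation: [[-0.027, 1.0, -0.0], [1.0, 0.027, 0.0], [0.0, -0.0, -1.0]]
force: [-0.2, -0.3, -0.4]
gripper_width: -0.0001
t 40.75 tcp [ 0.5382 -0.2105  0.1129] jawyaw 1.6 F [-0.2 -0.3 -0.4] w -0.0001 q [ -1.  35.  28. 106. -23.  44.  41.]
```

View pics/t28c.png

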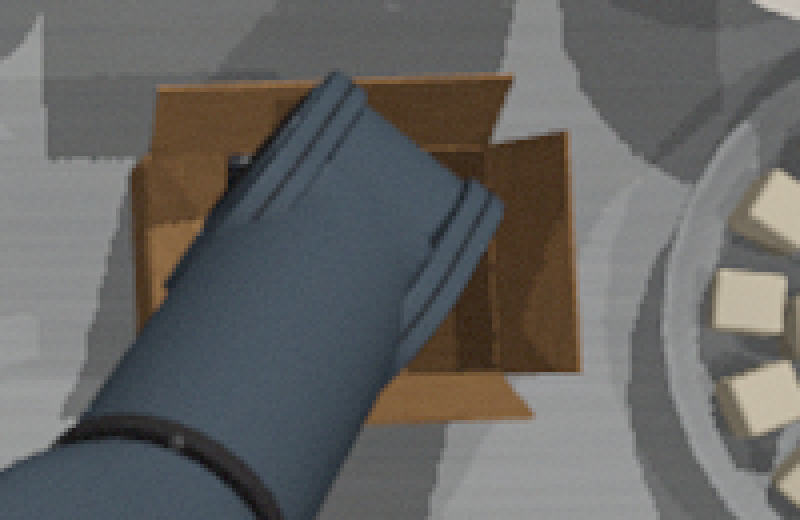

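View pics/s28.png

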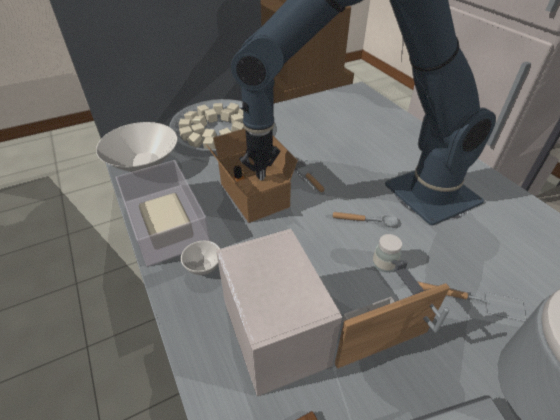

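```bash
python3 -m inch '[[0,-0.005,0,0],[0,0,-0.002,0],[0,0,-0.002,0],[0,0,-0.002,0],[0,0,-0.001,0],[0,0,0,0],[0,0,0,0],[0,0,0,0]]' 255
```

```text
t: 41.65
tcp_pos: [0.5384, -0.2158, 0.1068]
orientation: [[-0.027, 1.0, 0.001], [1.0, 0.027, 0.0], [0.0, 0.001, -1.0]]
force: [-4.4, 1.4, 13.2]
gripper_width: -0.0003
```

```bash
python3 -m inch '[[0,0,0.04,0],[0,0,0.045,0],[0,-0.02,0.04,0],[0,-0.045,0,0],[0,-0.045,0,0],[0.003,-0.045,0,0],[0.003,-0.045,0,0],[0,-0.04,0,0]]' 255; python3 -m inch '[[0,0,0,0],[0,0,0,0],[0,0,-0.03,0],[0,0,-0.03,0],[0,0,-0.03,0],[0,0,-0.004,0],[0,0,0,0],[0,0,0,0]]' 255; python3 - <<'E'
from h import *
st();shot('scene','s29');shot('wrist','w29')
imt,dt,ct=shot('top','t29')
im=imt[150:280,300:500].repeat(4,0).repeat(4,1); cv2.imwrite('pics/t29c.png',im[:,:,::-1])
E
```

```text
t: 42.45
tcp_pos: [0.5442, -0.4576, 0.2304]
orientation: [[-0.027, 1.0, -0.0], [1.0, 0.027, 0.0], [0.0, -0.0, -1.0]]
force: [0.5, -0.3, 0.5]
gripper_width: -0.0001
t: 43.25
tcp_pos: [0.5451, -0.4557, 0.1387]
orientation: [[-0.028, 1.0, 0.002], [1.0, 0.028, -0.001], [-0.001, 0.002, -1.0]]
force: [-0.3, -0.1, 0.1]
gripper_width: 0.0002
t 43.25 tcp [ 0.5451 -0.4557  0.1387] jawyaw 1.6 F [-0.3 -0.1  0.1] w 0.0002 q [ 21.  44.  29.  83. -23.  59.  57.]
```

View pics/t29c.png

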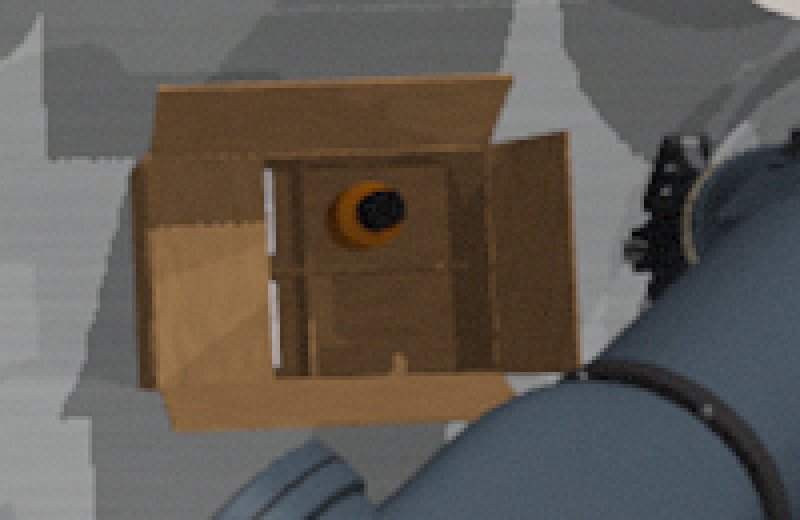

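View pics/s29.png

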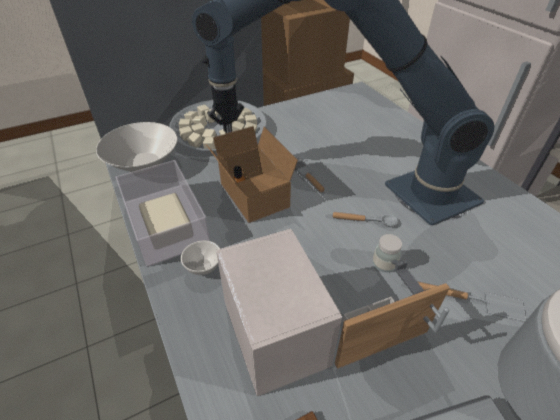

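```bash
python3 -m inch '[[0,0.016,0,0],[0,0.016,0,0],[0,0.016,0,0],[0,0.016,0,0],[0,0.016,0,0],[0,0.016,0,0],[0,0.016,0,0],[0,0.005,-0.004,0]]' 255; python3 -m inch '[[0,0.004,-0.005,0],[0,0.004,-0.005,0],[0,0.004,-0.004,0],[0,0.004,-0.004,0],[0,0.004,-0.004,0],[0,0,-0.003,0],[0,0,-0.003,0],[0,0,0,0]]' 255; python3 -m inch '[[0,0,-0.001,0],[0,0,0,0],[0,0,0.02,0],[0,0,0.04,0],[-0.02,0,0.045,0.14],[-0.04,0,0.03,0.14],[-0.045,0,0,0.14],[-0.045,0,0,0.14]]' 255;python3 - <<'E'
from h import *
st();shot('scene','s30');shot('wrist','w30')
imt,dt,ct=shot('top','t30')
im=imt[150:280,300:500].repeat(4,0).repeat(4,1); cv2.imwrite('pics/t30c.png',im[:,:,::-1])
E
```

```text
t: 44.2
tcp_pos: [0.545, -0.336, 0.133]
orientation: [[-0.029, 1.0, 0.001], [1.0, 0.029, 0.001], [0.001, 0.001, -1.0]]
force: [0.5, 0.1, -0.5]
gripper_width: 0.0001
t: 45.0
tcp_pos: [0.5444, -0.318, 0.1066]
orientation: [[-0.027, 1.0, 0.001], [1.0, 0.027, 0.002], [0.002, 0.001, -1.0]]
force: [-4.3, 6.6, 19.7]
gripper_width: -0.0003
t: 45.8
tcp_pos: [0.393, -0.3191, 0.2398]
orientation: [[-0.559, 0.829, 0.002], [0.829, 0.559, -0.002], [-0.002, 0.001, -1.0]]
force: [-0.9, -0.2, -1.0]
gripper_width: -0.0003
t 45.8 tcp [ 0.393  -0.3191  0.2398] jawyaw 34.0 F [-0.9 -0.2 -1. ] w -0.0003 q [ 15.  20.  26. 107. -10.  55.  80.]
```

View pics/t30c.png

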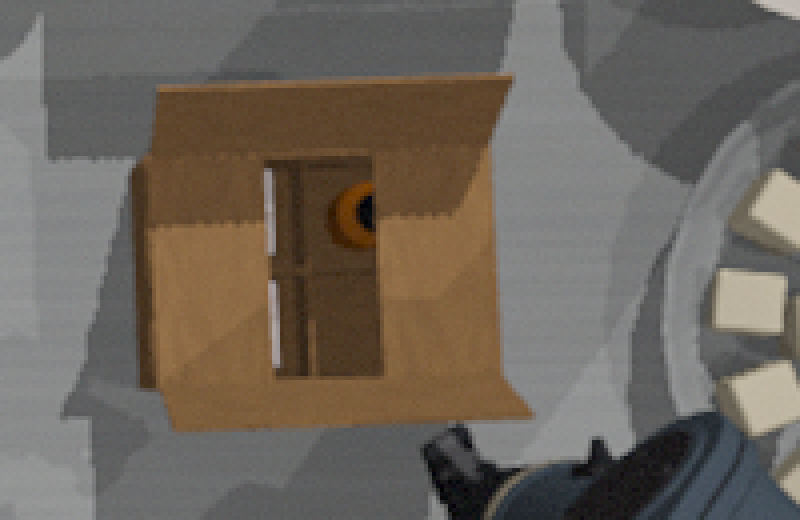

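View pics/s30.png

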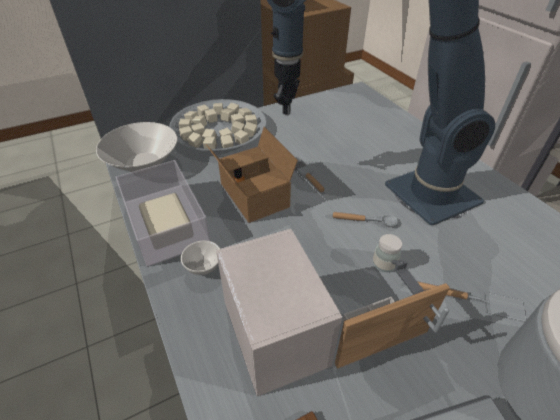

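```bash
python3 -m inch '[[0,0.02,0,0.144],[0,0.02,0,0.144],[0,0.01,0,0.144],[0,0,0,0.144],[0,0,-0.02,0.144],[0,0,-0.03,0.144],[0,0,-0.03,0.144],[0,0,-0.018,0.004]]' 255; python3 - <<'E'
from h import *
st();shot('scene','s31');shot('wrist','w31')
imt,dt,ct=shot('top','t31');P=cloud('top',dt,ct)
u=415; print([(v,round(P[v,u,0],3),round(P[v,u,2],3)) for v in list(range(165,196,3))+list(range(236,262,2))])
E
```

```text
t: 46.75
tcp_pos: [0.3947, -0.2682, 0.1388]
orientation: [[-0.999, -0.033, -0.001], [-0.033, 0.999, 0.001], [0.001, 0.001, -1.0]]
force: [-0.6, 0.2, 0.3]
gripper_width: 0.0002
t 46.75 tcp [ 0.3947 -0.2682  0.1388] jawyaw 91.9 F [-0.6  0.2  0.3] w 0.0002 q [ 21.  24.  10. 118.  -6.  38. 127.]
[(165, np.float64(0.684), np.float64(-0.003)), (168, np.float64(0.676), np.float64(-0.004)), (171, np.float64(0.642), np.float64(0.173)), (174, np.float64(0.637), np.float64(0.155)), (177, np.float64(0.631), np.float64(0.151)), (180, np.float64(0.625), np.float64(0.139)), (183, np.float64(0.619), np.float64(0.125)), (186, np.float64(0.613), np.float64(0.115)), (189, np.float64(0.606), np.float64(0.104)), (192, np.float64(0.598), np.float64(0.105)), (195, np.float64(0.591), np.float64(0.099)), (236, np.float64(0.487), np.float64(0.111)), (238, np.float64(0.482), np.float64(0.107)), (240, np.float64(0.477), np.float64(0.106)), (242, np.float64(0.472), np.float64(0.106)), (244, np.float64(0.467), np.float64(0.112)), (246, np.float64(0.462), np.float64(0.124)), (248, np.float64(0.457), np.float64(0.137)), (250, np.float64(0.457), np.float64(0.485)), (252, np.float64(0.454), np.float64(0.504)), (254, np.float64(0.451), np.float64(0.513)), (256, np.float64(0.448), np.float64(0.522)), (258, np.float64(0.445), np.float64(0.527)), (260, np.float64(0.441), np.float64(0.531))]
```

View pics/w31.png

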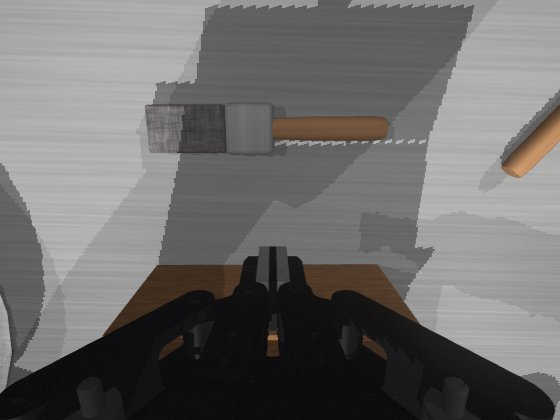

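View pics/s31.png

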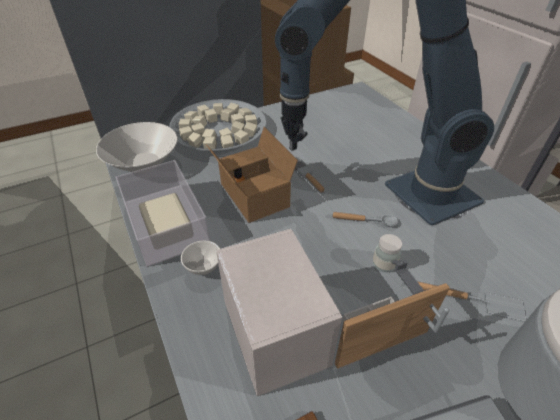

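```bash
python3 -m inch '[[0.015,0,0.004,0],[0.016,0,0,0],[0.016,0,0,0],[0.016,0,0,0],[0.016,0,0,0],[0.016,0,0,0],[0.013,0,0,0],[0.005,0,-0.004,0]]' 255; python3 -m inch '[[0.004,0,-0.005,0],[0.004,0,-0.005,0],[0.004,0,-0.004,0],[0.003,0,-0.004,0],[0,0,-0.004,0],[0,0,-0.003,0],[0,0,-0.002,0],[0,0,0,0]]' 255; python3 - <<'E'
from h import *
st();shot('scene','s32')
E
```

```text
t: 47.7
tcp_pos: [0.5096, -0.2686, 0.142]
orientation: [[-1.0, -0.029, 0.003], [-0.029, 1.0, -0.001], [-0.003, -0.001, -1.0]]
force: [0.6, 0.2, 0.7]
gripper_width: 0.0002
t: 48.5
tcp_pos: [0.5219, -0.2686, 0.1136]
orientation: [[-1.0, -0.028, -0.001], [-0.028, 1.0, 0.0], [0.0, 0.0, -1.0]]
force: [0.1, -0.4, 0.5]
gripper_width: 0.0
t 48.5 tcp [ 0.5219 -0.2686  0.1136] jawyaw 91.6 F [ 0.1 -0.4  0.5] w 0.0 q [ 17.  33.   9. 104.  -8.  43. 122.]
```

View pics/s32.png

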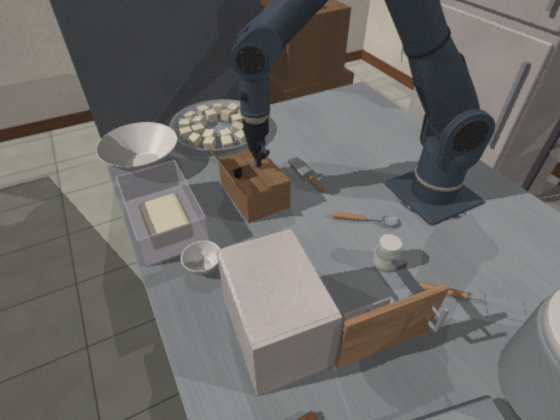

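```bash
python3 -m inch '[[0,0,-0.002,0],[0,0,-0.002,0],[0,0,-0.002,0],[0,0,0,0],[0,0,0,0],[0,0,0,0],[0,0,0,0],[0,0,0,0]]' 255;  python3 -m inch '[[0,0,0.03,0],[0,0,0.045,0],[0,0,0.045,0],[0.03,0,0.01,0],[0.04,0,0,0],[0.045,0,0,0],[0.045,0.002,0,0],[0.01,0.002,0,0]]' 255; python3 - <<'E'
from h import *
st();shot('scene','s33')
imt,dt,ct=shot('top','t33');P=cloud('top',dt,ct)
im=imt[90:280,300:500].repeat(3,0).repeat(3,1); cv2.imwrite('pics/t33c.png',im[:,:,::-1])
u=350; print([(v,round(P[v,u,0],3),round(P[v,u,2],3)) for v in list(range(150,200,4))+list(range(216,262,3))])
E
```

```text
t: 49.35
tcp_pos: [0.5224, -0.2689, 0.1104]
orientation: [[-1.0, -0.028, 0.002], [-0.028, 1.0, -0.0], [-0.002, -0.001, -1.0]]
force: [-6.7, 4.5, 27.4]
gripper_width: 0.0001
t: 50.15
tcp_pos: [0.6962, -0.2624, 0.236]
orientation: [[-1.0, -0.032, 0.001], [-0.032, 1.0, 0.002], [-0.001, 0.002, -1.0]]
force: [-0.3, 0.3, -0.1]
gripper_width: 0.0001
t 50.15 tcp [ 0.6962 -0.2624  0.236 ] jawyaw 91.8 F [-0.3  0.3 -0.1] w 0.0001 q [ 12.  40.  11.  70.  -7.  71. 114.]
[(150, np.float64(0.727), np.float64(-0.0)), (154, np.float64(0.715), np.float64(0.001)), (158, np.float64(0.704), np.float64(-0.0)), (162, np.float64(0.693), np.float64(-0.001)), (166, np.float64(0.683), np.float64(-0.003)), (170, np.float64(0.671), np.float64(-0.002)), (174, np.float64(0.636), np.float64(0.168)), (178, np.float64(0.628), np.float64(0.156)), (182, np.float64(0.621), np.float64(0.137)), (186, np.float64(0.612), np.float64(0.126)), (190, np.float64(0.604), np.float64(0.107)), (194, np.float64(0.594), np.float64(0.107)), (198, np.float64(0.584), np.float64(0.103)), (216, np.float64(0.538), np.float64(0.109)), (219, np.float64(0.53), np.float64(0.112)), (222, np.float64(0.523), np.float64(0.108)), (225, np.float64(0.515), np.float64(0.106)), (228, np.float64(0.508), np.float64(0.11)), (231, np.float64(0.5), np.float64(0.11)), (234, np.float64(0.482), np.float64(0.708)), (237, np.float64(0.478), np.float64(0.718)), (240, np.float64(0.474), np.float64(0.723)), (243, np.float64(0.47), np.float64(0.726)), (246, np.float64(0.466), np.float64(0.73)), (249, np.float64(0.463), np.float64(0.732)), (252, np.float64(0.459), np.float64(0.735)), (255, np.float64(0.455), np.float64(0.736)), (258, np.float64(0.451), np.float64(0.736)), (261, np.float64(0.448), np.float64(0.742))]
```

View pics/t33c.png

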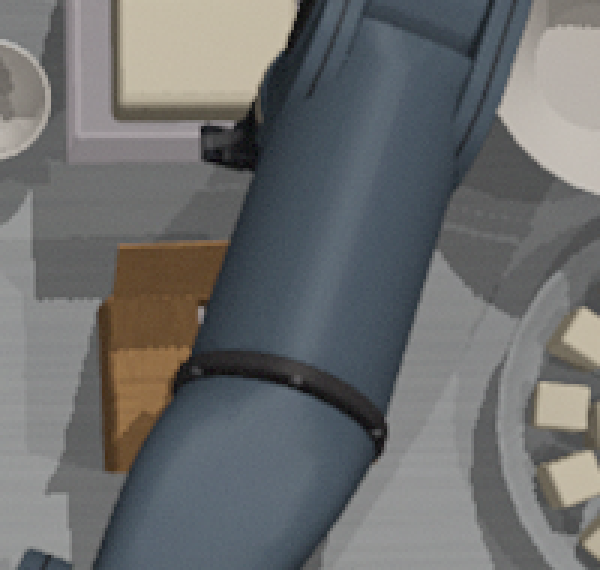

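```bash
python3 -m inch '[[-0.003,0,-0.03,0],[0,0,-0.03,0],[0,0,-0.03,0],[0,0,-0.004,0],[-0.01,0,0,0],[-0.014,0,0,0],[-0.016,0,0,0],[-0.016,0,0,0]]' 255; python3 -m inch '[[-0.016,0,0,0],[-0.016,0,0,0],[-0.016,0,0,0],[-0.014,0,-0.002,0],[-0.005,0,-0.005,0],[-0.005,0,-0.006,0],[-0.004,0,-0.006,0],[0,0,-0.004,0]]' 255;python3 -m inch '[[-0.004,0,-0.002,0],[0,0,-0.002,0],[0,0,-0.002,0],[0,0,-0.002,0],[0,0,0,0],[0,0,0,0],[0,0,0,0],[0,0,0,0]]' 255; python3 - <<'E'
from h import *
st();shot('scene','s34')
E
```

```text
t: 51.05
tcp_pos: [0.6325, -0.2655, 0.146]
orientation: [[-1.0, -0.027, 0.002], [-0.027, 1.0, -0.001], [-0.002, -0.001, -1.0]]
force: [1.7, 1.0, 0.5]
gripper_width: -0.0004
t: 51.85
tcp_pos: [0.5567, -0.2646, 0.1203]
orientation: [[-1.0, -0.028, -0.001], [-0.028, 1.0, 0.0], [0.001, 0.0, -1.0]]
force: [-0.3, 0.1, 0.1]
gripper_width: -0.0002
t: 52.65
tcp_pos: [0.5533, -0.2647, 0.113]
orientation: [[-1.0, -0.028, 0.0], [-0.028, 1.0, -0.0], [-0.0, -0.0, -1.0]]
force: [-1.0, -0.1, -0.6]
gripper_width: 0.0003
t 52.65 tcp [ 0.5533 -0.2647  0.113 ] jawyaw 91.6 F [-1.  -0.1 -0.6] w 0.0003 q [ 15.  35.   9. 100.  -8.  45. 120.]
```

View pics/s34.png

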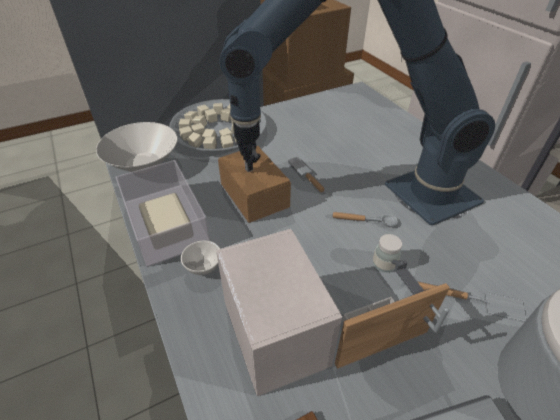

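Press down to contact, then rise and look.

```bash
python3 -m inch '[[0,0,-0.002,0],[0,0,-0.002,0],[0,0,-0.001,0],[0,0,0,0],[0,0,0,0],[0,0,0,0],[0,0,0,0],[0,0,0,0]]' 255;  python3 -m inch '[[0,0,0.03,0],[0,0,0.045,0],[-0.01,0.03,0.045,-0.14],[-0.01,0.04,0.01,-0.14],[-0.01,0.04,0,-0.14],[0,0.045,0,-0.14],[0,0.045,0,-0.14],[0,0.045,0,-0.14]]' 255; python3 - <<'E'
from h import *
st();shot('scene','s35')
imt,dt,ct=shot('top','t35');P=cloud('top',dt,ct)
im=imt[150:280,300:500].repeat(4,0).repeat(4,1); cv2.imwrite('pics/t35c.png',im[:,:,::-1])
for u in (350,378,405): print([(v,round(P[v,u,0],3),round(P[v,u,2],3)) for v in list(range(184,250,4))])
v=215; print([(u,round(P[v,u,1],3),round(P[v,u,2],3)) for u in range(330,430,6)])
E
```

```text
t: 53.5
tcp_pos: [0.5535, -0.2649, 0.1104]
orientation: [[-1.0, -0.028, 0.002], [-0.028, 1.0, -0.0], [-0.002, -0.0, -1.0]]
force: [-7.1, 4.3, 26.3]
gripper_width: 0.0002
t: 54.3
tcp_pos: [0.5238, -0.0207, 0.234]
orientation: [[-0.684, 0.73, 0.001], [0.73, 0.684, 0.0], [-0.0, 0.001, -1.0]]
force: [1.2, 0.6, 0.0]
gripper_width: 0.0001
t 54.3 tcp [ 0.5238 -0.0207  0.234 ] jawyaw 43.1 F [1.2 0.6 0. ] w 0.0001 q [-19.  21.  23. 105. -10.  55.  51.]
[(184, np.float64(0.632), np.float64(0.003)), (188, np.float64(0.621), np.float64(0.004)), (192, np.float64(0.599), np.float64(0.112)), (196, np.float64(0.589), np.float64(0.109)), (200, np.float64(0.578), np.float64(0.11)), (204, np.float64(0.568), np.float64(0.11)), (208, np.float64(0.558), np.float64(0.11)), (212, np.float64(0.548), np.float64(0.115)), (216, np.float64(0.538), np.float64(0.112)), (220, np.float64(0.528), np.float64(0.111)), (224, np.float64(0.518), np.float64(0.106)), (228, np.float64(0.508), np.float64(0.107)), (232, np.float64(0.498), np.float64(0.112)), (236, np.float64(0.488), np.float64(0.115)), (240, np.float64(0.478),
[... 1715 characters left out ...]
p.float64(0.072)), (342, np.float64(-0.169), np.float64(0.11)), (348, np.float64(-0.185), np.float64(0.108)), (354, np.float64(-0.2), np.float64(0.109)), (360, np.float64(-0.214), np.float64(0.113)), (366, np.float64(-0.23), np.float64(0.109)), (372, np.float64(-0.244), np.float64(0.113)), (378, np.float64(-0.26), np.float64(0.111)), (384, np.float64(-0.274), np.float64(0.113)), (390, np.float64(-0.29), np.float64(0.111)), (396, np.float64(-0.305), np.float64(0.11)), (402, np.float64(-0.32), np.float64(0.113)), (408, np.float64(-0.335), np.float64(0.11)), (414, np.float64(-0.351), np.float64(0.109)), (420, np.float64(-0.366), np.float64(0.109)), (426, np.float64(-0.411), np.float64(-0.002))]
```

View pics/t35c.png

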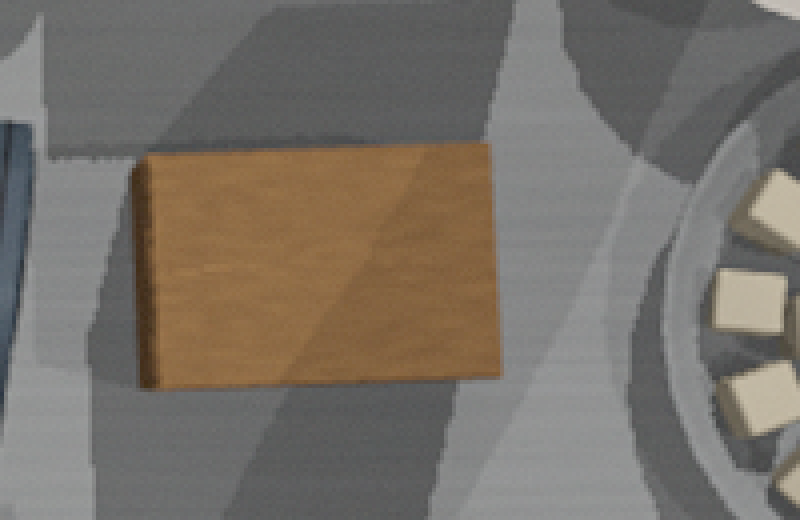

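View pics/s35.png

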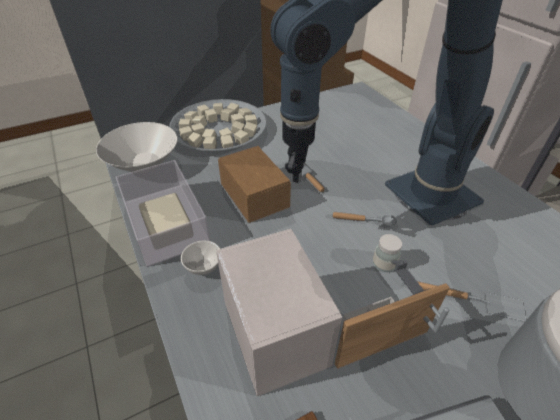

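```bash
python3 - <<'E'
from h import *
imt,dt,ct=shot('top','t36');P=cloud('top',dt,ct)
X,Y,Z=P[...,0],P[...,1],P[...,2]
m=(Z>.185)&(Z<.205)&(X>.33)&(X<.62)&(Y>.30)&(Y<.45)
q=P[m]
for x in np.arange(.38,.62,.03):
    s=q[abs(q[:,0]-x)<.006]
    if len(s): print(round(x,2),np.round([s[:,1].min(),s[:,1].max()],4),len(s))
im=imt[150:300,80:280].repeat(4,0).repeat(4,1); cv2.imwrite('pics/t36c.png',im[:,:,::-1])
print(at_z('scene',ctrl.mark_of('scene','door_handle')[0]['position'],.165))
E
```

```text
0.38 [0.3706 0.3844] 8
0.41 [0.3652 0.382 ] 38
0.44 [0.3592 0.3807] 37
0.47 [0.3613 0.3765] 36
0.5 [0.3588 0.3735] 35
0.53 [0.3556 0.3703] 37
0.56 [0.3527 0.367 ] 33
0.59 [0.3489 0.364 ] 38
[0.4180722  0.42045212 0.165     ]
```

View pics/t36c.png

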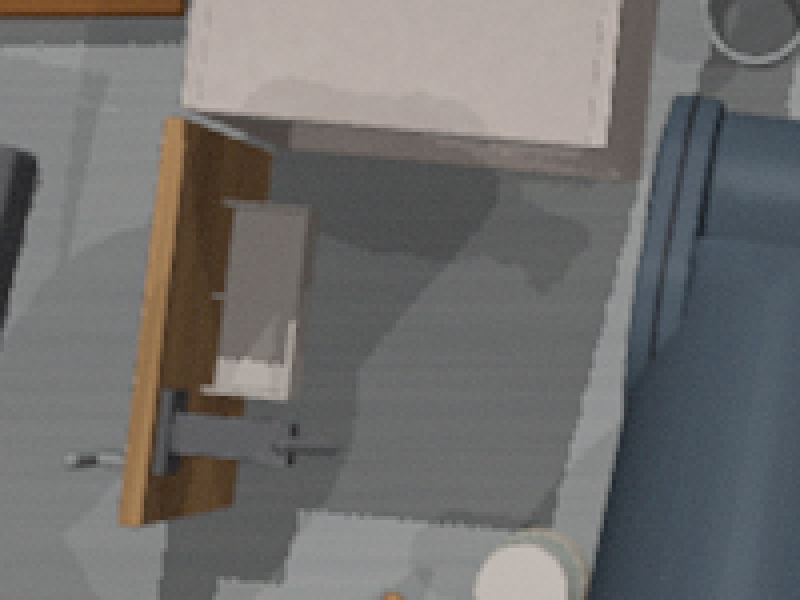

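```bash
python3 -m inch '[[-0.006,0.02,0.04,-0.11],[-0.006,0.035,0.03,-0.11],[-0.006,0.045,0,-0.11],[-0.006,0.045,0,-0.11],[-0.006,0.045,0,-0.11],[-0.006,0.045,0,-0.11],[-0.006,0.045,0,-0.11],[-0.006,0.045,0,-0.085]]' 255; python3 -m inch '[[-0.006,0.045,0,0],[-0.005,0.045,0,0],[0,0.025,0,0],[0,0,0,0],[0,0,-0.04,0],[0,0,-0.045,0],[0,0,-0.04,0],[0,0,-0.02,0]]' 255; python3 - <<'E'
from h import *
st();shot('scene','s37');shot('wrist','w37')
E
```

```text
t: 55.3
tcp_pos: [0.4768, 0.3026, 0.304]
orientation: [[0.102, 0.995, 0.001], [0.995, -0.102, -0.0], [-0.0, 0.001, -1.0]]
force: [1.3, 0.3, -0.4]
gripper_width: 0.0002
t: 56.1
tcp_pos: [0.4653, 0.4141, 0.1556]
orientation: [[0.098, 0.995, -0.003], [0.995, -0.098, -0.004], [-0.004, -0.002, -1.0]]
force: [0.2, -0.1, -0.1]
gripper_width: 0.0
t 56.1 tcp [0.4653 0.4141 0.1556] jawyaw -5.6 F [ 0.2 -0.1 -0.1] w 0.0 q [-61.  35.  26.  97. -18.  53. -35.]
```

View pics/s37.png

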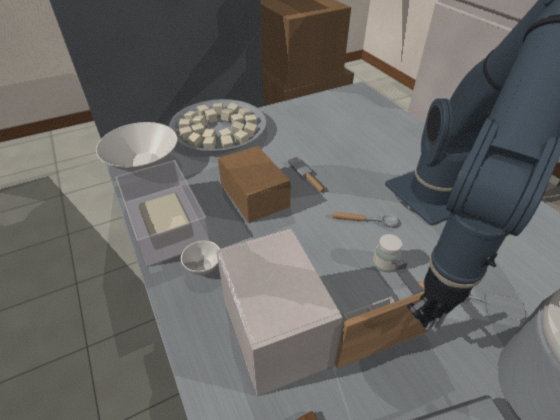

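View pics/w37.png

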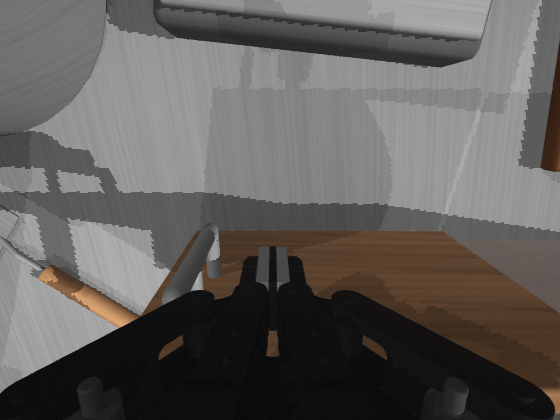

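```bash
python3 -m inch '[[0.002,-0.014,0,0],[0.0025,-0.014,0,0],[-0.0027,-0.0125,0,0.0787],[-0.0018,-0.0126,0,0.0787],[-0.0008,-0.0127,0,0.0787],[0.0002,-0.0127,0,0.0787],[0.0012,-0.0127,0,0.0787],[0.0022,-0.0126,0,0.0787]]' 255; python3 -m inch '[[0.0032,-0.0123,0,0.0787],[0.0042,-0.012,0,0.0787],[0.0051,-0.0117,0,0.0787],[0.006,-0.0112,0,0.0787],[0.0069,-0.0107,0,0.0787],[0.0077,-0.0102,0,0.0787],[0.0085,-0.0095,0,0.0787],[0.0092,-0.0088,0,0.0787]]' 255;python3 - <<'E'
from h import *
st();shot('scene','s38');shot('wrist','w38')
E
```

```text
t: 57.0
tcp_pos: [0.469, 0.3121, 0.1608]
orientation: [[-0.369, 0.929, 0.003], [0.929, 0.369, 0.002], [0.001, 0.003, -1.0]]
force: [0.9, 1.7, 0.5]
gripper_width: -0.0
t: 57.8
tcp_pos: [0.5195, 0.2251, 0.1606]
orientation: [[-0.845, 0.534, 0.002], [0.534, 0.845, 0.0], [-0.002, 0.001, -1.0]]
force: [-1.5, 1.1, 0.1]
gripper_width: -0.0005
t 57.8 tcp [0.5195 0.2251 0.1606] jawyaw 57.7 F [-1.5  1.1  0.1] w -0.0005 q [-33.  28.   7. 105.  -5.  47.  34.]
```

View pics/s38.png

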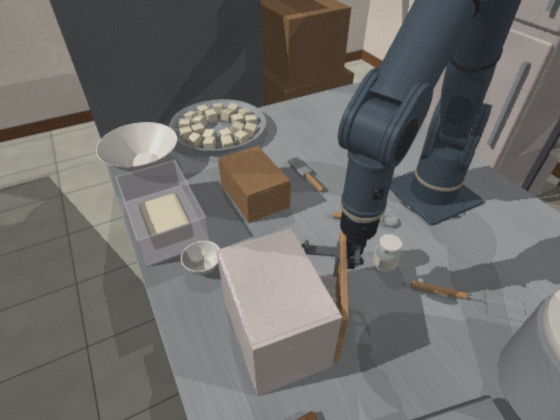

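View pics/w38.png

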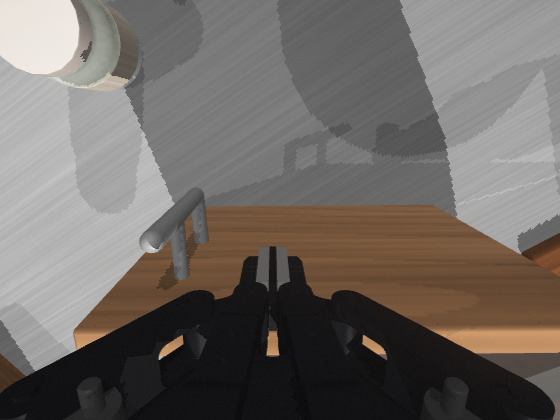

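```bash
python3 -m inch '[[0.0099,-0.0081,0,0.0787],[0.0105,-0.0073,0,0.0787],[0.011,-0.0065,0,0.0787],[0.0115,-0.0056,0,0.0787],[0.0119,-0.0047,0,0.0787],[0.0122,-0.0037,0,0.07],[0.002,-0.0005,0,0],[0.001,0,0,0]]' 255;python3 -m inch '[[0,0,0,0],[0,0,0,0],[0,0,0,0],[0,0,0,0],[0,0,0,0],[0,0,0,0],[0,0,0,0],[0,0,0,0]]' 255;python3 - <<'E'
from h import *
st();shot('scene','s39');shot('wrist','w39')
imt,dt,ct=shot('top','t39')
im=imt[120:260,110:290].repeat(4,0).repeat(4,1); cv2.imwrite('pics/t39c.png',im[:,:,::-1])
E
```

```text
t: 58.7
tcp_pos: [0.5885, 0.1905, 0.1593]
orientation: [[-0.994, 0.105, 0.0], [0.105, 0.994, -0.0], [-0.0, -0.0, -1.0]]
force: [-1.4, -0.8, 0.7]
gripper_width: 0.0001
t: 59.5
tcp_pos: [0.5886, 0.1912, 0.1588]
orientation: [[-0.995, 0.101, -0.0], [0.101, 0.995, 0.0], [0.0, 0.0, -1.0]]
force: [-1.0, 0.8, 1.6]
gripper_width: 0.0003
t 59.5 tcp [0.5886 0.1912 0.1588] jawyaw 84.2 F [-1.   0.8  1.6] w 0.0003 q [-22.  32.  -0.  97.   0.  51.  62.]
```

View pics/t39c.png

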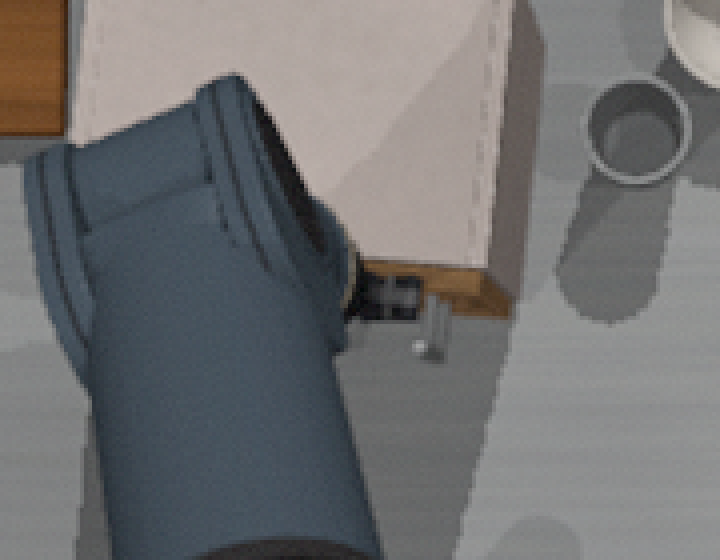

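View pics/w39.png

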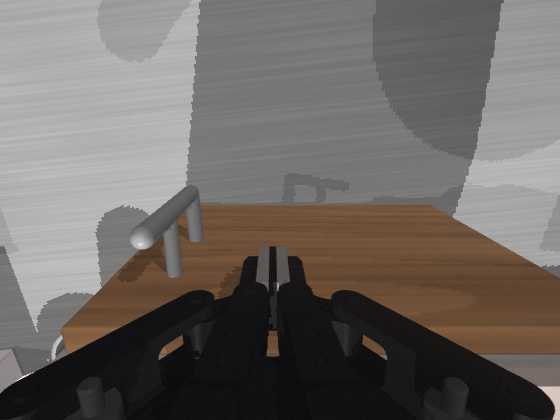

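```bash
python3 -m inch '[[0.003,0,0,0],[0.002,0,0,0],[0,0,0,0],[0,0,0,0],[0,0,0,0],[0,0,0,0],[0,0,0,0],[0,0,0,0]]' 255
```

```text
t: 60.45
tcp_pos: [0.5885, 0.1911, 0.1586]
orientation: [[-0.995, 0.1, -0.009], [0.1, 0.995, -0.001], [0.009, -0.002, -1.0]]
force: [-22.5, -0.5, 15.1]
gripper_width: -0.0001
```

```bash
python3 -m inch '[[-0.01,0,0,0],[-0.02,0,0,0],[-0.02,0,0.02,0],[0,0,0.04,0],[-0.02,-0.03,0.04,0],[-0.04,-0.03,0.03,0],[-0.04,-0.03,0.01,0],[0,0,0,0]]' 255;python3 - <<'E'
from h import *
st();shot('scene','s40')
imt,dt,ct=shot('top','t40');P=cloud('top',dt,ct)
X,Y,Z=P[...,0],P[...,1],P[...,2]
m=(Z>.188)&(Z<.2015)&(X>.54)&(X<.66)&(Y>.08)&(Y<.37); q=P[m]
for y in np.arange(.1,.36,.03):
    s=q[abs(q[:,1]-y)<.006]
    if len(s): print(round(y,2),np.round([s[:,0].min(),s[:,0].max()],4))
for c in ['top','scene']:
    for n,z in [('door_handle',.165),('bowl',.02),('cup',.03),('jar',.04)]:
        for r in ctrl.mark_of(c,n)[:1]: print(c,n,round(r['score'],2),np.round(r['position'],1),np.round(at_z(c,r['position'],z),4))
E
```

```text
t: 61.25
tcp_pos: [0.4485, 0.1039, 0.2934]
orientation: [[-0.994, 0.106, 0.002], [0.106, 0.994, -0.001], [-0.002, -0.001, -1.0]]
force: [1.0, 0.7, -0.6]
gripper_width: -0.0002
t 61.25 tcp [0.4485 0.1039 0.2934] jawyaw 83.9 F [ 1.   0.7 -0.6] w -0.0002 q [-20.  11.   1. 108.  -0.  61.  65.]
0.1 [0.5892 0.6464]
0.13 [0.5913 0.6039]
0.16 [0.5943 0.6085]
0.19 [0.5962 0.6114]
0.22 [0.5993 0.6138]
0.25 [0.6025 0.6164]
0.28 [0.6066 0.6206]
0.31 [0.6091 0.6232]
0.34 [0.6116 0.6263]
top door_handle 0.82 [213.9 207.7] [0.5568 0.1458 0.165 ]
top bowl 0.92 [295.6 128.7] [ 0.7826 -0.055   0.02  ]
top cup 0.84 [264.7 155.2] [0.7082 0.0291 0.03  ]
scene door_handle 0.78 [315.4 246.3] [0.5604 0.142  0.165 ]
scene bowl 0.68 [200.6 264.8] [ 0.801  -0.0489  0.02  ]
scene jar 0.75 [383.4 261.9] [0.3629 0.1847 0.04  ]
```

View pics/t40.png

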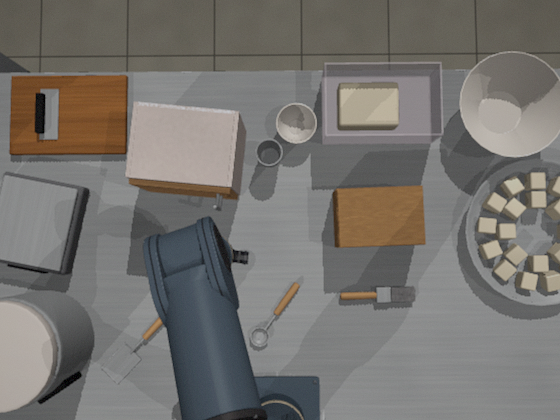

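View pics/s40.png

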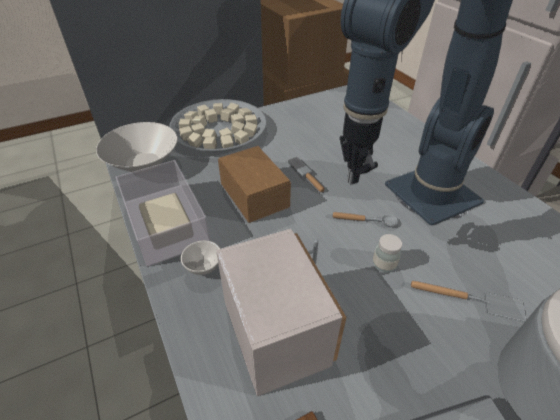

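```bash
python3 - <<'E'
from h import *
print(ctrl.close_job()); st()
E
```

```text
the job is handed in; nothing more can be done
None
the job is handed in; nothing more can be done
```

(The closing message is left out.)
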